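Build up a plate mould and wind the keeper shut

TASK

Wind the red handwheel a full turn, all the way to its open stop, so the yellow keeper clears the bed. Then lower every brass mould plate on the bench over the two locating pins, each lying flat and flush on the one below, with the red tabs pointing alternately to opposite ends (the bottom one either way), and only then wind the handwheel all the way back to its shut stop so the keeper holds the stack. Leave the vase, paddle, tin and brush where they are.

Things in the scene. Friction and masses are not known exactly. Their poses are not given: they have to be found in the camera images.
- bed_center (a point): Centre of the top face of the fixture's bare aluminium bed (118 x 46 mm, top 20 mm above the bench). Its x axis runs along the bed through the two pins, its y axis points to the handwheel, z up. Two upright steel locating pins, 11 mm thick, stand on the bed at x = -42 and +42 mm, 72 mm tall, the top 10 mm tapered. The fixture is fixed to the bench, its place and heading vary.
- keeper_lip (a point): Middle of the lower free edge of the yellow keeper's lip, 86 mm above the bench. The keeper is an upright wall 100 mm long and 14 mm thick (12 to 94 mm above the bench) on the +y side of the bed; its lip hangs over the stack. Shut, the lip edge is at y = +10 mm in the bed frame, in the way of plates; open, at y = +60 mm. It slides 7.35 mm per radian of handwheel.
- wheel (a joint): Turning angle of the red handwheel (170 mm across, upright axis), rad: 0 = keeper shut against the stop, 6.8 = keeper wholly open against the other stop, just over one full turn. Grows counter-clockwise seen from above. Turns with light friction (about 0.15 N m) and stays where it is left. It starts shut or nearly.
- wheel_hub (a point): A point on the handwheel's axis, at the top of the hub, 102 mm above the bench; it is at x = 0, y = +205 mm in the bed's frame. The rim's top lies 102 mm above the bench.
- spinner_top (a point): Centre of the top of the black upright crank handle on the handwheel's rim: a cylinder 24 mm thick, from 104 to 158 mm above the bench, 75 mm from the wheel's axis. The handle spins freely on its own pin, so it can be gripped from above and led round in a circle without turning the hand.
- plate1: Brass mould plate, 110 mm (its x) x 50 mm (its y) x 12 mm thick, 0.25 kg give or take, with a 51 x 27 mm window in the middle and two 14 mm pin holes at x = -42 and +42 mm; a red tab 26 mm wide sticks out 21 mm at its +x end. Origin: centre of the underside of the 110 x 50 mm body, z up. All the plates are alike; some may be absent.
- tab1 (a point): Middle of the red tab of plate1, 65 mm from the plate's origin along its +x, half way up its thickness.
- plate2: Brass mould plate, 110 mm (its x) x 50 mm (its y) x 12 mm thick, 0.25 kg give or take, with a 51 x 27 mm window in the middle and two 14 mm pin holes at x = -42 and +42 mm; a red tab 26 mm wide sticks out 21 mm at its +x end. Origin: centre of the underside of the 110 x 50 mm body, z up. All the plates are alike; some may be absent.
- tab2 (a point): Middle of the red tab of plate2, 65 mm from the plate's origin along its +x, half way up its thickness.
- plate3: Brass mould plate, 110 mm (its x) x 50 mm (its y) x 12 mm thick, 0.25 kg give or take, with a 51 x 27 mm window in the middle and two 14 mm pin holes at x = -42 and +42 mm; a red tab 26 mm wide sticks out 21 mm at its +x end. Origin: centre of the underside of the 110 x 50 mm body, z up. All the plates are alike; some may be absent.
- tab3 (a point): Middle of the red tab of plate3, 65 mm from the plate's origin along its +x, half way up its thickness.
- plate4: Brass mould plate, 110 mm (its x) x 50 mm (its y) x 12 mm thick, 0.25 kg give or take, with a 51 x 27 mm window in the middle and two 14 mm pin holes at x = -42 and +42 mm; a red tab 26 mm wide sticks out 21 mm at its +x end. Origin: centre of the underside of the 110 x 50 mm body, z up. All the plates are alike; some may be absent.
- tab4 (a point): Middle of the red tab of plate4, 65 mm from the plate's origin along its +x, half way up its thickness.
- plate5: Brass mould plate, 110 mm (its x) x 50 mm (its y) x 12 mm thick, 0.25 kg give or take, with a 51 x 27 mm window in the middle and two 14 mm pin holes at x = -42 and +42 mm; a red tab 26 mm wide sticks out 21 mm at its +x end. Origin: centre of the underside of the 110 x 50 mm body, z up. All the plates are alike; some may be absent.
- tab5 (a point): Middle of the red tab of plate5, 65 mm from the plate's origin along its +x, half way up its thickness.
- glass_vase: Amber glass bottle-vase, 72 mm across, 150 mm tall, standing; a bystander. Origin: centre of its foot.
- paddle: Wooden paddle 240 mm long lying on the bench; a bystander.
- water_tin: Open steel tin, 80 mm across, 90 mm tall; a bystander. Origin: centre of its foot.
- brush: Brush lying on the bench; a bystander.
Things that resemble listed ones, but are neither listed nor needed, are in the scene too. What is shaped like the plate1 but pink or white is not meant. What is shaped like the plate5 but black or purple is not meant.

How it is judged (in metres and radians):
On the way, in this order (a step that is already met when the one before it is completed fails the run):
1. the handwheel is wound open to its stop (joint above 6.5 rad) (value of joint wheel above 6.5 rad), for 0.2 s.
2. all plates lie flush on the bed over the pins with alternate tabs, while the keeper is still open (horizontal distance between each of plate1, plate2, plate3, plate4, plate5 and bed_center below 0.004 m and angle between each of plate1, plate2, plate3, plate4, plate5's own z axis and vertical below 0.05 rad and angle between the x axis of each of plate1, plate2, plate3, plate4, plate5 and the x axis of bed_center, either way round below 0.08 rad and (z of plate1 in the frame of bed_center between -0.003 and 0.003 m or z of plate1 in the frame of bed_center between 0.009 and 0.015 m or z of plate1 in the frame of bed_center between 0.021 and 0.027 m or z of plate1 in the frame of bed_center between 0.033 and 0.039 m or z of plate1 in the frame of bed_center between 0.045 and 0.051 m) and linear speed of each of plate1, plate2, plate3, plate4, plate5 below 0.02 m/s and (z of plate2 in the frame of bed_center between -0.003 and 0.003 m or z of plate2 in the frame of bed_center between 0.009 and 0.015 m or z of plate2 in the frame of bed_center between 0.021 and 0.027 m or z of plate2 in the frame of bed_center between 0.033 and 0.039 m or z of plate2 in the frame of bed_center between 0.045 and 0.051 m) and (z of plate3 in the frame of bed_center between -0.003 and 0.003 m or z of plate3 in the frame of bed_center between 0.009 and 0.015 m or z of plate3 in the frame of bed_center between 0.021 and 0.027 m or z of plate3 in the frame of bed_center between 0.033 and 0.039 m or z of plate3 in the frame of bed_center between 0.045 and 0.051 m) and (z of plate4 in the frame of bed_center between -0.003 and 0.003 m or z of plate4 in the frame of bed_center between 0.009 and 0.015 m or z of plate4 in the frame of bed_center between 0.021 and 0.027 m or z of plate4 in the frame of bed_center between 0.033 and 0.039 m or z of plate4 in the frame of bed_center between 0.045 and 0.051 m) and (z of plate5 in the frame of bed_center between -0.003 and 0.003 m or z of plate5 in the frame of bed_center between 0.009 and 0.015 m or z of plate5 in the frame of bed_center between 0.021 and 0.027 m or z of plate5 in the frame of bed_center between 0.033 and 0.039 m or z of plate5 in the frame of bed_center between 0.045 and 0.051 m) and (z of plate1 in the frame of plate2 above 0.018 m or z of plate1 in the frame of plate2 below -0.018 m or horizontal distance between tab1 and tab2 above 0.1 m) and (z of plate1 in the frame of plate3 above 0.018 m or z of plate1 in the frame of plate3 below -0.018 m or horizontal distance between tab1 and tab3 above 0.1 m) and (z of plate1 in the frame of plate4 above 0.018 m or z of plate1 in the frame of plate4 below -0.018 m or horizontal distance between tab1 and tab4 above 0.1 m) and (z of plate1 in the frame of plate5 above 0.018 m or z of plate1 in the frame of plate5 below -0.018 m or horizontal distance between tab1 and tab5 above 0.1 m) and (z of plate2 in the frame of plate3 above 0.018 m or z of plate2 in the frame of plate3 below -0.018 m or horizontal distance between tab2 and tab3 above 0.1 m) and (z of plate2 in the frame of plate4 above 0.018 m or z of plate2 in the frame of plate4 below -0.018 m or horizontal distance between tab2 and tab4 above 0.1 m) and (z of plate2 in the frame of plate5 above 0.018 m or z of plate2 in the frame of plate5 below -0.018 m or horizontal distance between tab2 and tab5 above 0.1 m) and (z of plate3 in the frame of plate4 above 0.018 m or z of plate3 in the frame of plate4 below -0.018 m or horizontal distance between tab3 and tab4 above 0.1 m) and (z of plate3 in the frame of plate5 above 0.018 m or z of plate3 in the frame of plate5 below -0.018 m or horizontal distance between tab3 and tab5 above 0.1 m) and (z of plate4 in the frame of plate5 above 0.018 m or z of plate4 in the frame of plate5 below -0.018 m or horizontal distance between tab4 and tab5 above 0.1 m) and value of joint wheel above 5.5 rad), for 0.2 s.
At the end, for the whole second after the job is handed in: Every present plate is on the pins within 4 mm of the bed centre seen from above, flat within 0.05 rad, along the bed within 0.08 rad, its underside within 3 mm of a whole number of plate thicknesses above the bed, at rest; neighbouring tabs at opposite ends; handwheel below 0.2 rad (horizontal distance between each of plate1, plate2, plate3, plate4, plate5 and bed_center below 0.004 m and angle between each of plate1, plate2, plate3, plate4, plate5's own z axis and vertical below 0.05 rad and angle between the x axis of each of plate1, plate2, plate3, plate4, plate5 and the x axis of bed_center, either way round below 0.08 rad and (z of plate1 in the frame of bed_center between -0.003 and 0.003 m or z of plate1 in the frame of bed_center between 0.009 and 0.015 m or z of plate1 in the frame of bed_center between 0.021 and 0.027 m or z of plate1 in the frame of bed_center between 0.033 and 0.039 m or z of plate1 in the frame of bed_center between 0.045 and 0.051 m) and linear speed of each of plate1, plate2, plate3, plate4, plate5 below 0.02 m/s and (z of plate2 in the frame of bed_center between -0.003 and 0.003 m or z of plate2 in the frame of bed_center between 0.009 and 0.015 m or z of plate2 in the frame of bed_center between 0.021 and 0.027 m or z of plate2 in the frame of bed_center between 0.033 and 0.039 m or z of plate2 in the frame of bed_center between 0.045 and 0.051 m) and (z of plate3 in the frame of bed_center between -0.003 and 0.003 m or z of plate3 in the frame of bed_center between 0.009 and 0.015 m or z of plate3 in the frame of bed_center between 0.021 and 0.027 m or z of plate3 in the frame of bed_center between 0.033 and 0.039 m or z of plate3 in the frame of bed_center between 0.045 and 0.051 m) and (z of plate4 in the frame of bed_center between -0.003 and 0.003 m or z of plate4 in the frame of bed_center between 0.009 and 0.015 m or z of plate4 in the frame of bed_center between 0.021 and 0.027 m or z of plate4 in the frame of bed_center between 0.033 and 0.039 m or z of plate4 in the frame of bed_center between 0.045 and 0.051 m) and (z of plate5 in the frame of bed_center between -0.003 and 0.003 m or z of plate5 in the frame of bed_center between 0.009 and 0.015 m or z of plate5 in the frame of bed_center between 0.021 and 0.027 m or z of plate5 in the frame of bed_center between 0.033 and 0.039 m or z of plate5 in the frame of bed_center between 0.045 and 0.051 m) and (z of plate1 in the frame of plate2 above 0.018 m or z of plate1 in the frame of plate2 below -0.018 m or horizontal distance between tab1 and tab2 above 0.1 m) and (z of plate1 in the frame of plate3 above 0.018 m or z of plate1 in the frame of plate3 below -0.018 m or horizontal distance between tab1 and tab3 above 0.1 m) and (z of plate1 in the frame of plate4 above 0.018 m or z of plate1 in the frame of plate4 below -0.018 m or horizontal distance between tab1 and tab4 above 0.1 m) and (z of plate1 in the frame of plate5 above 0.018 m or z of plate1 in the frame of plate5 below -0.018 m or horizontal distance between tab1 and tab5 above 0.1 m) and (z of plate2 in the frame of plate3 above 0.018 m or z of plate2 in the frame of plate3 below -0.018 m or horizontal distance between tab2 and tab3 above 0.1 m) and (z of plate2 in the frame of plate4 above 0.018 m or z of plate2 in the frame of plate4 below -0.018 m or horizontal distance between tab2 and tab4 above 0.1 m) and (z of plate2 in the frame of plate5 above 0.018 m or z of plate2 in the frame of plate5 below -0.018 m or horizontal distance between tab2 and tab5 above 0.1 m) and (z of plate3 in the frame of plate4 above 0.018 m or z of plate3 in the frame of plate4 below -0.018 m or horizontal distance between tab3 and tab4 above 0.1 m) and (z of plate3 in the frame of plate5 above 0.018 m or z of plate3 in the frame of plate5 below -0.018 m or horizontal distance between tab3 and tab5 above 0.1 m) and (z of plate4 in the frame of plate5 above 0.018 m or z of plate4 in the frame of plate5 below -0.018 m or horizontal distance between tab4 and tab5 above 0.1 m) and value of joint wheel below 0.2 rad); the robot touches nothing.
It fails at once if the glass vase is moved more than 40 mm (distance of glass_vase from where it was at the start of the episode above 0.04 m).
It fails at once if the paddle is moved more than 40 mm (distance of paddle from where it was at the start of the episode above 0.04 m).
It fails at once if the water tin is moved more than 40 mm (distance of water_tin from where it was at the start of the episode above 0.04 m).
It fails at once if the brush is moved more than 40 mm (distance of brush from where it was at the start of the episode above 0.04 m).
It fails at once if the glass vase is tipped (angle between glass_vase's own z axis and vertical above 0.5 rad).
Of plate1, plate2, plate3, plate4, plate5 only 3 to 5 are there at a start; the rules pass over those that are not, and their reading is None.
At some moment in a run one of plate1, plate2, plate3, plate4, plate5 may be knocked a few centimetres aside while the robot is not near it.
Once in a run the grip may slacken for a moment while it holds something.
It also fails if it takes over 210 s, if anything falls off the work surface, if the arm or the gripper's body presses on something with over 40 N, if the wrist force passes 120 N, or if a joint passes its speed limit or range.

ROBOT

A 6-joint arm with a two-finger parallel gripper is mounted at the origin on the work surface. World frame = base frame: x ahead of the robot, y to its left, z up, the work surface at z = 0. Lengths are in mm, angles in rad, forces in N, time in s.
With the tool pointing down it reaches from about 300 to 775 mm from the base axis. Payload 14.6 kg.
Tool frame: the origin (TCP) lies on the centre line of the jaws, within the pads' length; the fingertips stand 11 mm ahead of it and the grasp point (between the pads) lies 8 mm behind it; z points along the fingers, y is the line along which they close (so a half turn about z gives the same grasp; the last joint's range is limited). The gripper opens to 94 mm and grips with 3 to 60 N. Pads are 16 mm wide; open, the fingers measure 119 mm over their backs; the gripper's body (75 mm by 177 mm) begins 78 mm behind the grasp point.
Start: joints at [-1.389, 0.3, 1.521, -0, 1.321, -0.067], TCP at [135.426, -533.056, 216.446] pointing down, gripper open.
Joint ranges: [-3.03, 3.03], [-0.79, 2.21], [0.23, 2.52], [-1.04, 4.18], [0, 3.07], [-2.55, 2.55]. Speed limits (rad/s): [2.22, 2.22, 2.57, 3.14, 3.14, 3.14].

INTERFACE

Orientations are given as a unit quaternion [x, y, z, w].
In Python, from workcell import ctrl, optics, ticket, nets gives the robot as it stands. The module is installed in compiled form; this text tells all that it offers.
- The arm moves only by the tool move_arm, never from a script. Its argument "deltas" is a list of rows, each a list of 3 entries, a list of its own where there are three numbers: the shift along the tool's x, y, z in m, then the turn, a rotation vector about the tool's x, y, z in degrees, then the closure, from -1 (fully open) to 1 (shut). In form: [[[dx, dy, dz], [wx, wy, wz], grip], ...]. A call has exactly 8 rows; each row is the pose to reach, as a shift and turn from the pose commanded when the call began, along the tool's axes at that moment; what a row does not reach only later rows make up. A row lasts 1/10 s, in which the tool goes at most 50 mm and 8.59 degrees, less where a joint would pass 70% of its speed; a pose out of reach is approached as far as the arm can. A call with a gripper value outside its range is refused whole. The fingers move at their own pace and stop on an object; "grip_force" is the grip in N (left out, the last holds). Time passes only in rows, so rows that repeat a pose let the fingers close, or fill a call up. It gives the time, the measured TCP pose, the force, the opening and the grip force at its end, in the units of the state.
- ctrl.observe(): the state, without advancing time (a new reading comes with each control period).
- optics.camera(name): name is "side" or "top"; returns a dict with "img" (480x640x3 uint8, red, green, blue), "intrinsics" (3x3 intrinsics, pixels), "R" (3x3) and "t" (3): a world point X has camera coordinates R X + t. Camera axes: x right, y down, z forward; pixel columns grow to the right and rows downward; lengths in mm; the calibration is good to about 2 mm. A picture is of the moment at which its call begins. There is no depth.
- ticket.finish_job(): hands the job in; it is judged then, once.
Trained networks look in the newest picture that a camera, given by its name, has taken for a name from the list of things; names that differ only in an ending like _2 or _b are one class to them, and where a whole thing is asked for, a point or a joint stands for the part that bears it (a point fixed in the world has none). Each returns a list of dicts, best first, with "conf" (0 to 1); they miss things now and then, are a little off and sometimes report something else, mostly with a low value. They report only what shows in the picture. A call takes as long as a camera call. They do not tell look-alikes from the thing itself.
- nets.spot_in(label, camera): "position" ([row, column] as shares, 0 to 1, of the picture: columns of its width, rows of its height, amid what is visible of it).
- nets.spot_point(label, camera): "position" ([row, column] as shares, 0 to 1, of the picture: columns of its width, rows of its height: a listed point, or the origin of a listed thing).
The state is a dict: "t": time; "joint_pos": joint angles; "dq": joint speeds; "joint_torque": joint torques, N m; "tcp_pos": TCP position; "orientation": TCP orientation; "ft_force": force on the tool from outside, world axes, zero at the start; "torque": the same for the moment, N m; "width": finger opening in mm; "grasp_force": force on a finger pad.
Only numpy, scipy, OpenCV 4.12 (cv2) and the standard library are available. Lean on these libraries where they do the work, as an engineer would, in place of code of your own. Each camera call takes 0.05 s, during which the arm holds its last target. There are 200 camera calls.

## Working session

There is one attempt and no reset: what is moved stays moved. The work goes in short steps, Python scripts to look and compute and a tool call to move; the robot and the scene stay as the last step left them, time stands still between calls to the robot, and variables do not carry over. Pictures are saved under pics/ and viewed, at most 14 in all, crops included, and the job is handed in when it is done.

Besides the shell and the picture viewer there is one more tool, called after "Emit:" by a JSON object that holds its "name" and its "arguments", one argument or row to a line. move_arm: Moves the arm, as the interface text tells. Its arguments: {"type":"object","properties":{"deltas":{"type":"array"},"grip_force":{"type":"number"}},"required":["deltas"]}

```bash
mkdir -p pics; cat > h.py <<'E'
import numpy as np, cv2
from workcell import ctrl, optics, ticket, nets
def cam(n,save=None):
    c=optics.camera(n)
    if save: cv2.imwrite('pics/'+save,c['img'][:,:,::-1])
    return c
def ray(c,uv,z):
    K=np.array(c['intrinsics']);R=np.array(c['R']);t=np.array(c['t'])
    d=R.T@np.linalg.inv(K)@np.array([uv[0],uv[1],1.]);o=-R.T@t
    return o+d*(z-o[2])/d[2]
def proj(c,X):
    p=np.array(c['intrinsics'])@(np.array(c['R'])@np.array(X,float)+np.array(c['t']));return p[:2]/p[2]
E
python3 - <<'E'
from h import *
np.set_printoptions(precision=1,suppress=True)
H={'bed_center':20,'keeper_lip':86,'wheel_hub':102,'spinner_top':158,'plate1':0,'tab1':6,'glass_vase':0,'water_tin':0,'paddle':0,'brush':0}
for n in ('top','side'):
    c=cam(n,n+'0.png'); print(n,-np.array(c['R']).T@np.array(c['t']))
    for l,z in H.items():
        for d in nets.spot_point(l,n)[:8]:
            uv=(d['position'][1]*640,d['position'][0]*480)
            print(l,round(d['conf'],2),np.array(uv),ray(c,uv,z)[:2])
print(ctrl.observe())
E
```

```text
top [ 456.6  -70.6 1537.3]
bed_center 0.72 [290.5 230.4] [539.2  52.3]
bed_center 0.53 [246.6 163.3] [765.3 203.5]
bed_center 0.47 [391.  172.8] [ 735.4 -283.5]
keeper_lip 0.81 [288.6 231.2] [532.9  53.1]
wheel_hub 0.9 [228.5 221.3] [562.3 243.4]
wheel_hub 0.44 [290.2 228.1] [542.   46.8]
spinner_top 0.71 [223.3 197.2] [632.1 248.4]
plate1 0.98 [348.7 202.6] [ 636.3 -142.9]
plate1 0.98 [483.6 233.9] [ 533.1 -598. ]
plate1 0.84 [427.5 252.5] [ 469.  -409.3]
plate1 0.59 [346.1 256.7] [ 452.6 -135.2]
plate1 0.59 [433.9 307.3] [ 285.6 -430.1]
tab1 0.81 [352.5 236.6] [ 520.5 -156.1]
tab1 0.81 [453.7 319.5] [ 246.6 -494.1]
tab1 0.77 [407.1 215. ] [ 594.8 -339.8]
tab1 0.73 [348.3 317. ] [ 251.3 -143.2]
tab1 0.72 [467.2 238.8] [ 515.9 -541. ]
tab1 0.59 [436.7 237.5] [ 519.5 -438.9]
tab1 0.56 [346.3 184.2] [ 698.3 -134.3]
glass_vase 0.6 [320.6 158.9] [785.8 -46.2]
glass_vase 0.43 [284.3 229.7] [542.6  75.1]
water_tin 0.75 [169.7 199.5] [643.2 468.7]
paddle 0.83 [246.3 169.4] [748.3 207.8]
paddle 0.72 [322.6 158.7] [786.5 -53.2]
paddle 0.7 [393.4 175.8] [ 728.8 -294.6]
paddle 0.53 [347.3 184.5
[... 691 characters left out ...]
7 178.5] [ 527.5 -456.7]
tab1 0.59 [345.5 194.8] [ 598.3 -327.4]
glass_vase 0.69 [260.9 228.4] [797.3 -55.4]
water_tin 0.89 [215.3 372.5] [648.5 464.8]
paddle 0.64 [231.4 291.1] [752.2 210.5]
paddle 0.63 [376.3 177.9] [ 531.8 -465. ]
brush 0.63 [308.9 189.4] [ 732.2 -297.3]
brush 0.53 [260.8 232.2] [789.2 -40.4]
{'t': 1.1, 'joint_pos': array([-1.4,  0.3,  1.5,  0. ,  1.3, -0.1]), 'dq': array([ 0., -0.,  0., -0.,  0.,  0.]), 'joint_torque': array([ -0. , -53.2, -35.3,   0.1,   0. ,  -0. ]), 'tcp_pos': array([ 135.4, -533.1,  216.5]), 'orientation': array([1. , 0.1, 0. , 0. ]), 'ft_force': array([-0.5,  0.1, -0.1]), 'torque': array([0., 0., 0.]), 'grasp_force': 0.0, 'width': 93.79360780894446}
```

View pics/top0.png

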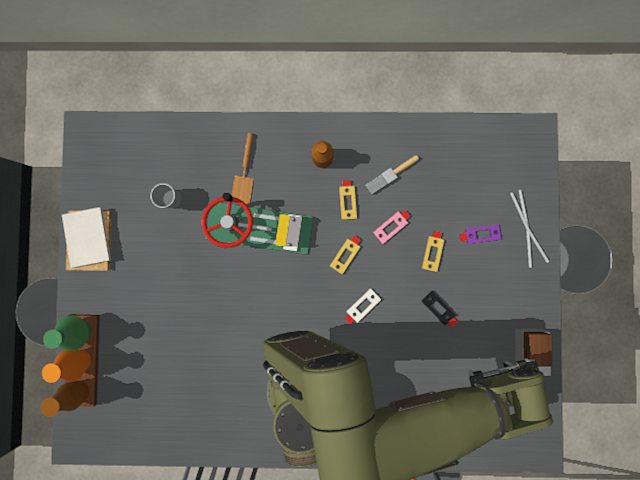

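View pics/side0.png

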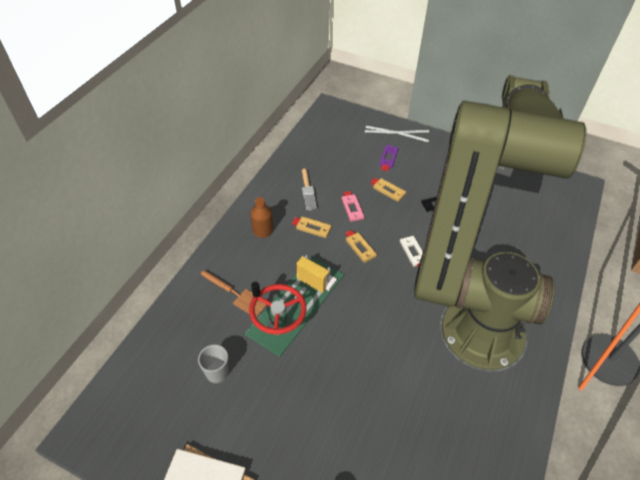

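The top view shows three brass plates: A at (348,202), B at (346,257) and C at (433,252). The look-alikes are pink (392,228), white (364,306), black (439,308) and purple (484,234), and none of them is wanted. The handwheel hub is at (228,221), its black handle at (226,197), and the bed at (295,232).

```bash
cat >> h.py <<'E'
def mask(c,kind):
    h=cv2.cvtColor(c['img'],cv2.COLOR_RGB2HSV);H,S,V=[h[...,i].astype(int) for i in range(3)]
    if kind=='brass': return ((H>14)&(H<32)&(S>90)&(V>60)).astype(np.uint8)
    if kind=='red': return (((H<8)|(H>172))&(S>130)&(V>70)).astype(np.uint8)
def plates(c,z=12):
    """top-face brass blobs -> (x,y,yaw to tab)"""
    out=[];n,L,st,ce=cv2.connectedComponentsWithStats(mask(c,'brass'))
    nr,Lr,sr,cr=cv2.connectedComponentsWithStats(mask(c,'red'))
    for i in range(1,n):
        if st[i,4]<150: continue
        cn,_=cv2.findContours((L==i).astype(np.uint8),cv2.RETR_EXTERNAL,cv2.CHAIN_APPROX_NONE)
        r=cv2.minAreaRect(cn[0]); P=np.array([ray(c,p,z)[:2] for p in cv2.boxPoints(r)])
        m=P.mean(0); e=P[1]-P[0]; f=P[2]-P[1]; l,w=(e,f) if np.linalg.norm(e)>np.linalg.norm(f) else (f,e)
        tabs=[ray(c,cr[j],z)[:2] for j in range(1,nr) if 8<sr[j,4]<150]
        d=min(tabs,key=lambda t:np.linalg.norm(t-m))-m if tabs else np.zeros(2)
        if l@d<0:l=-l
        out.append((m,np.degrees(np.arctan2(l[1],l[0])),np.linalg.norm(l),np.linalg.norm(w),d,r[0],st[i,4]))
    return out
E
python3 - <<'E'
from h import *
np.set_printoptions(precision=1,suppress=True)
for n in('top','side'):
    c=cam(n)
    for p in plates(c): print(n,*p)
    im=c['img'][:,:,::-1]
    a=cv2.resize(im[170:270,180:320] if n=='top' else im[230:340,230:360],None,fx=5.7,fy=5.4,interpolation=cv2.INTER_CUBIC)[:600,:800]
    cv2.imwrite(f'pics/fix_{n}.png',a)
E
```

```text
top [810.9 -46.5] -54.403000698243 70.8217934377347 58.35263528871581 [-108.2  -87.9] (320.6778869628906, 150.82550048828125) 214
top [ 766.2 -335.3] 122.7537372677886 95.23821928828522 19.9129808257399 [-170.5    2.7] (405.9871520996094, 164.2713165283203) 159
top [678.8 219.4] -8.456824612139942 89.01029613766308 62.21687572609667 [  23.8 -353.9] (241.90538024902344, 189.0675506591797) 418
top [ 636.6 -138.8] 4.611612555013186 113.25195456261623 53.344504435344454 [66.   4.3] (347.62353515625, 202.10586547851562) 416
top [533.3 675.6] 1.752782116619228 135.7903152004349 27.374504389149553 [ 169.3 -810.1] (107.0, 231.0) 195
top [541.5  82.1] -8.02927734011929 107.4675031130196 36.004557402702424 [ -30.6 -247.9] (281.87860107421875, 229.78900146484375) 334
top [ 466.  -423.7] -12.653085051780618 113.03260941857499 54.53106021079128 [ 64.6 -14.4] (432.62939453125, 253.41766357421875) 438
top [ 455.8 -129.8] -33.321205906332864 113.56294122366418 52.96554610235101 [ 55.2 -36. ] (344.6538391113281, 255.7692108154297) 413
top [433.7 739.3] -92.88728154912981 150.66661007656316 67.3731903
[... 243 characters left out ...]
 55.67727496968672 [ 298.7 -994.7] (50.0, 406.5) 251
side [ 464.7 -419.1] -12.898485468009394 122.93822421410039 67.08617535242263 [ 66.3 -15. ] (389.05731201171875, 189.3948974609375) 362
side [ 634.5 -134.4] 4.296372555434193 120.03940613338642 64.88009992978422 [66.9  4.5] (313.29461669921875, 226.66757202148438) 417
side [ 454.4 -127.9] -33.91697505032386 128.11292317150975 62.78258562258757 [ 57.1 -35.6] (360.6776428222656, 246.4494171142578) 427
side [-385.7 -510.2] -85.03980334913166 162.86271453669485 24.442565987155195 [905.7 -10. ] (635.5, 254.0) 152
side [553.7  45.3] 174.48193916724912 128.7774453423373 92.99408316782223 [ -42.2 -208.8] (311.2000427246094, 273.60003662109375) 761
```

View pics/fix_top.png

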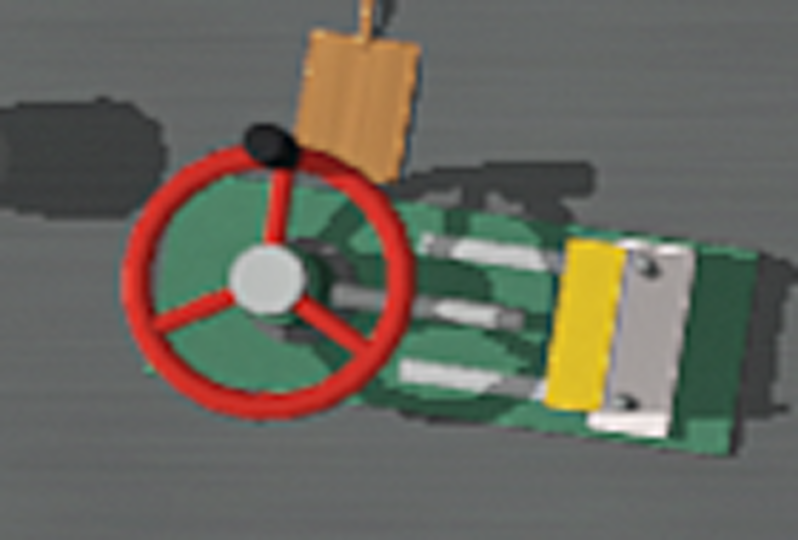

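The crop shows the bed with pin tops at crop (648,262) and (627,402), the keeper shut over the bed, the hub at crop (268,279) and the handle top at crop (270,145). The paddle blade lies close to the rim.

```bash
python3 - <<'E'
from h import *
np.set_printoptions(precision=2,suppress=True)
c=cam('top')
f=lambda x,y:((x+.5)/5.7-.5+180,(y+.5)/5.4-.5+170)
a=ray(c,f(648,261),92)[:2];b=ray(c,f(627,401),92)[:2];h=ray(c,f(268,279),102)[:2]
u=(a-b);print('pins',a,b,np.linalg.norm(u),np.degrees(np.arctan2(u[1],u[0])))
m=(a+b)/2; v=h-m; print('mid',m,'hub',h,np.linalg.norm(v),np.degrees(np.arctan2(v[1],v[0]))-90)
print('spinner',ray(c,f(270,142),158)[:2])
# red rim fit
M=mask(c,'red');n,L,st,ce=cv2.connectedComponentsWithStats(M);i=1+st[1:,4].argmax()
cn,_=cv2.findContours((L==i).astype(np.uint8),cv2.RETR_EXTERNAL,cv2.CHAIN_APPROX_NONE)
e=cv2.fitEllipse(max(cn,key=len));print(e,ray(c,e[0],98))
o=ctrl.observe();print(o['orientation'],o['tcp_pos'])
E
```

```text
pins [575.23  38.08] [492.29  48.94] 83.65470107484855 -7.457391770608512
mid [533.76  43.51] hub [562.36 249.42] 207.8865101734077 -7.908881537560916
spinner [636.17 237.26]
((226.66558837890625, 221.9178009033203), (45.912811279296875, 46.684532165527344), 88.76349639892578) [560.56 250.08  98.  ]
[ 0.99  0.12  0.   -0.  ] [ 135.42 -533.05  216.45]
```

Choice: the brass plates are A (348,202), B (346,257) and C (433,252). The pink, white, black and purple ones are rejected by colour. The wheel comes first.

Emit:
{"name": "move_arm", "arguments": {
  "deltas": [
    [[0.67,-0.628,-0.0235],[0,0,13.8],-1],
    [[0.67,-0.628,-0.0235],[0,0,13.8],-1],
    [[0.67,-0.628,-0.0235],[0,0,13.8],-1],
    [[0.67,-0.628,-0.0235],[0,0,13.8],-1],
    [[0.67,-0.628,-0.0235],[0,0,13.8],-1],
    [[0.67,-0.628,-0.0235],[0,0,13.8],-1],
    [[0.67,-0.628,-0.0235],[0,0,13.8],-1],
    [[0.67,-0.628,-0.0235],[0,0,13.8],-1]
  ]
}}

```text
t: 2.05
tcp_pos: [351.5, -194.3, 227.1]
orientation: [1.0, 0.004, 0.0, 0.0]
ft_force: [0.2, -0.4, 0.3]
width: 94.0
grasp_force: 0.0
```

```bash
cat >> h.py <<'E'
def rel(x,y,z,yaw):
    o=ctrl.observe();from scipy.spatial.transform import Rotation as Ro
    R=Ro.from_quat(o['orientation']);T=Ro.from_matrix([[np.cos(a:=np.radians(yaw)),np.sin(a),0],[np.sin(a),-np.cos(a),0],[0,0,-1]])
    d=R.inv().apply(np.array([x,y,z])-o['tcp_pos'])/1000
    w=(R.inv()*T).as_rotvec(degrees=True)
    print('d',d.round(4),'w',w.round(2),'| t',round(o['t'],2),'tcp',o['tcp_pos'].round(1),'yaw',round(float(np.degrees(np.arctan2(R.as_matrix()[1,0],R.as_matrix()[0,0]))),2),'F',o['ft_force'].round(1),'w',round(o['width'],1),'g',round(o['grasp_force'],1),'q',o['joint_pos'].round(2))
E
python3 -c "
from h import *
rel(636,238,240,0)
c=cam('top')
for p in plates(c)[:12]: print(p[0].round(1),round(p[1],1),p[6])"
```

```text
d [ 0.2878 -0.4302 -0.0129] w [ 0.03 -0.04  0.44] | t 2.05 tcp [ 351.5 -194.3  227.1] yaw 0.44 F [ 0.2 -0.4  0.3] w 94.0 g 0.0 q [-0.6  -0.05  1.89  0.    1.3   0.97]
[811.4 -39.6] 160.1 187
[ 766.3 -335.2] 122.8 158
[690.7 217.6] 171.5 426
[ 636.6 -138.8] 4.6 415
[533.3 677.3] 1.8 193
[541.5  82.1] -8.0 334
[ 466.  -423.7] -12.7 437
[ 456.2 -130. ] -33.3 412
[433.7 739.3] -92.9 294
[ 58.8 850.4] -44.2 260
[-33.3 835.2] -38.6 292
```

Emit:
{"name": "move_arm", "arguments": {
  "deltas": [
    [[0.288,-0.43,-0.013],[0,0,0.44],-1],
    [[0.288,-0.43,-0.013],[0,0,0.44],-1],
    [[0.288,-0.43,-0.013],[0,0,0.44],-1],
    [[0.288,-0.43,-0.013],[0,0,0.44],-1],
    [[0.288,-0.43,-0.013],[0,0,0.44],-1],
    [[0.288,-0.43,-0.013],[0,0,0.44],-1],
    [[0.288,-0.43,-0.013],[0,0,0.44],-1],
    [[0.288,-0.43,-0.013],[0,0,0.44],-1]
  ]
}}

```text
t: 2.9
tcp_pos: [571.5, 139.8, 236.8]
orientation: [1.0, 0.0, 0.0, 0.0]
ft_force: [1.0, -1.2, -0.1]
width: 93.9
grasp_force: 0.0
```

```bash
python3 -c "
from h import *
rel(636,238,145,0)
c=cam('top')
b=cv2.resize(c['img'][190:380,320:520,::-1],None,fx=3,fy=3)
d=cam('side'); a=cv2.resize(d['img'][200:390,200:400,::-1],None,fx=3,fy=3)
cv2.imwrite('pics/two.png',cv2.resize(np.hstack([a,b]),(800,380)))
M=mask(c,'brass');n,L,st,ce=cv2.connectedComponentsWithStats(M)
for s,e in zip(st[1:],ce[1:]):
  if s[4]>150: print(e.round(),s[4])
"
```

```text
d [ 0.0645 -0.0982  0.0918] w [ 0.   -0.01  0.03] | t 2.9 tcp [571.5 139.8 236.8] yaw 0.03 F [ 1.  -1.2 -0.1] w 93.9 g 0.0 q [ 0.18  0.37  1.38 -0.    1.39  1.75]
[244. 170.] 338
[319. 150.] 189
[406. 164.] 157
[348. 202.] 410
[108. 226.] 193
[282. 230.] 313
[433. 254.] 424
[345. 256.] 413
[ 89. 266.] 292
[ 51. 372.] 259
[ 50. 406.] 252
```

View pics/two.png

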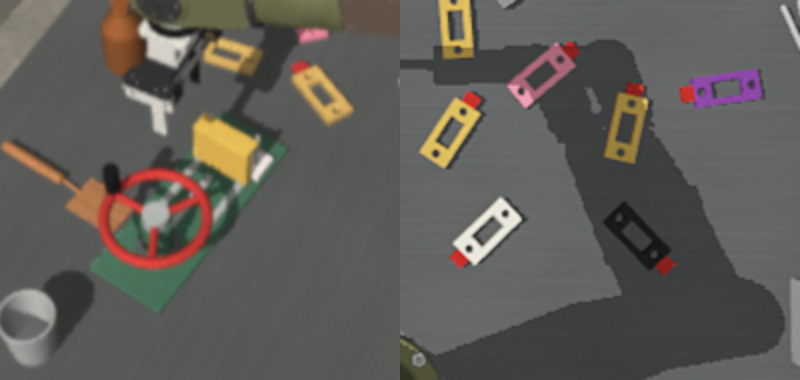

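The scene holds just the three brass plates: nothing else was hidden where the arm had stood. Now I move over the handle and grip it.

Emit:
{"name": "move_arm", "arguments": {
  "deltas": [
    [[0.0645,-0.098,0.03],[0,0,0],-1],
    [[0.0645,-0.098,0.03],[0,0,0],-1],
    [[0.0645,-0.098,0.03],[0,0,0],-1],
    [[0.0645,-0.098,0.03],[0,0,0],-1],
    [[0.0645,-0.098,0.06],[0,0,0],-1],
    [[0.0645,-0.098,0.092],[0,0,0],-1],
    [[0.0645,-0.098,0.092],[0,0,0],-1],
    [[0.0645,-0.098,0.092],[0,0,0],-1]
  ]
}}

```text
t: 3.8
tcp_pos: [635.3, 235.0, 146.0]
orientation: [1.0, -0.0, 0.0, -0.0]
ft_force: [-1.2, -0.1, 1.6]
width: 94.0
grasp_force: 0.0
```

Emit:
{"name": "move_arm", "arguments": {
  "deltas": [
    [[0,0,0],[0,0,0],1],
    [[0,0,0],[0,0,0],1],
    [[0,0,0],[0,0,0],1],
    [[0,0,0],[0,0,0],1],
    [[0,0,0],[0,0,0],1],
    [[0,0,0],[0,0,0],1],
    [[0,0,0],[0,0,0],1],
    [[0,0,0],[0,0,0],1]
  ],
  "grip_force": 15
}}

```text
t: 4.6
tcp_pos: [635.2, 236.0, 144.7]
orientation: [1.0, 0.0, -0.0, -0.0]
ft_force: [0.6, 1.1, -0.6]
width: 33.4
grasp_force: 1.0
```

```bash
python3 -c "
from h import *
rel(636,238,145,0)
"
```

```text
d [ 0.0008 -0.002  -0.0003] w [-0.02  0.    0.02] | t 4.6 tcp [635.2 236.  144.7] yaw 0.02 F [ 0.6  1.1 -0.6] w 33.4 g 1.0 q [0.3  0.65 1.19 0.   1.31 1.87]
```

Emit:
{"name": "move_arm", "arguments": {
  "deltas": [
    [[0,0,0],[0,0,0],1],
    [[0,0,0],[0,0,0],1],
    [[0,0,0],[0,0,0],1],
    [[0,0,0],[0,0,0],1],
    [[0,0,0],[0,0,0],1],
    [[0,0,0],[0,0,0],1],
    [[0,0,0],[0,0,0],1],
    [[0,0,0],[0,0,0],1]
  ]
}}

```text
t: 5.4
tcp_pos: [634.8, 240.0, 144.8]
orientation: [1.0, 0.001, 0.0, -0.003]
ft_force: [1.1, 23.9, -3.5]
width: 23.4
grasp_force: 15.0
```

```bash
cat >> h.py <<'E'
def circ(hub,r,ph0,step,n):
    p0=np.array([np.cos(np.radians(ph0)),np.sin(np.radians(ph0))])*r
    for k in range(n):
        rows=[]
        b=np.radians(ph0+step*8*k)
        for j in range(1,9):
            a=b+np.radians(step*j)
            rows.append([[round(r*(np.cos(a)-np.cos(b))/1000,4),round(-r*(np.sin(a)-np.sin(b))/1000,4)]])
        print(k,rows)
E
python3 -c "
from h import *
rel(636,238,145,0)
circ(None,75,-8.8,10,5)
"
```

```text
d [ 0.0012  0.002  -0.0002] w [-0.35 -0.06  0.16] | t 5.4 tcp [634.8 240.  144.8] yaw 0.15 F [ 1.1 23.9 -3.5] w 23.4 g 15.0 q [0.31 0.65 1.19 0.01 1.31 1.87]
0 [[[np.float64(0.0009), np.float64(-0.013)]], [[np.float64(-0.0005), np.float64(-0.026)]], [[np.float64(-0.0042), np.float64(-0.0386)]], [[np.float64(-0.01), np.float64(-0.0503)]], [[np.float64(-0.0177), np.float64(-0.0609)]], [[np.float64(-0.0271), np.float64(-0.0699)]], [[np.float64(-0.038), np.float64(-0.0772)]], [[np.float64(-0.0499), np.float64(-0.0825)]]]
1 [[[np.float64(-0.0127), np.float64(-0.0031)]], [[np.float64(-0.0257), np.float64(-0.004)]], [[np.float64(-0.0387), np.float64(-0.0026)]], [[np.float64(-0.0513), np.float64(0.0011)]], [[np.float64(-0.063), np.float64(0.0068)]], [[np.float64(-0.0736), np.float64(0.0146)]], [[np.float64(-0.0826), np.float64(0.024)]], [[np.float64(-0.0899), np.float64(0.0349)]]]
2 [[[np.float64(-0.0053), np.float64(0.012)]], [[np.float64(-0.0084), np.float64(0.0247)]], [[np.float64(-0.0093), np.float64(0.0377)]], [[np.float64(-0.0078), np.float64(0.0507)]], [[np.float64(-0.0042), np.float6
[... 157 characters left out ...]
64(0.0109), np.float64(0.0073)]], [[np.float64(0.0228), np.float64(0.0125)]], [[np.float64(0.0355), np.float64(0.0157)]], [[np.float64(0.0486), np.float64(0.0165)]], [[np.float64(0.0616), np.float64(0.0151)]], [[np.float64(0.0741), np.float64(0.0115)]], [[np.float64(0.0858), np.float64(0.0057)]], [[np.float64(0.0964), np.float64(-0.002)]]]
4 [[[np.float64(0.009), np.float64(-0.0094)]], [[np.float64(0.0163), np.float64(-0.0203)]], [[np.float64(0.0216), np.float64(-0.0323)]], [[np.float64(0.0247), np.float64(-0.045)]], [[np.float64(0.0256), np.float64(-0.058)]], [[np.float64(0.0242), np.float64(-0.071)]], [[np.float64(0.0205), np.float64(-0.0836)]], [[np.float64(0.0148), np.float64(-0.0953)]]]
```

Emit:
{"name": "move_arm", "arguments": {
  "deltas": [
    [[0.001,-0.0175,0],[0,0,0],1],
    [[0,-0.0305,0],[0,0,0],1],
    [[-0.0037,-0.0431,0],[0,0,0],1],
    [[-0.0095,-0.0548,0],[0,0,0],1],
    [[-0.0172,-0.0654,0],[0,0,0],1],
    [[-0.0266,-0.0744,0],[0,0,0],1],
    [[-0.0375,-0.0817,0],[0,0,0],1],
    [[-0.0494,-0.087,0],[0,0,0],1]
  ]
}}

```text
t: 6.2
tcp_pos: [585.6, 322.3, 144.8]
orientation: [1.0, -0.0, 0.0, 0.001]
ft_force: [-0.7, -10.8, 3.1]
width: 23.4
grasp_force: 15.0
```

```bash
python3 -c "
from h import *
rel(636,238,145,0)
c=cam('top'); 
for l in('wheel_hub','spinner_top','keeper_lip'):
  for d in nets.spot_point(l,'top')[:2]: print(l,d['conf'],ray(c,(d['position'][1]*640,d['position'][0]*480),{'w':102,'s':158,'k':86}[l[0]]))
"
```

```text
d [ 0.0504  0.0843 -0.    ] w [ 0.13 -0.   -0.01] | t 6.2 tcp [585.6 322.3 144.8] yaw -0.01 F [ -0.7 -10.8   3.1] w 23.4 g 15.0 q [ 0.45  0.62  1.22 -0.    1.3   2.02]
wheel_hub 0.91 [560.32950532 246.46082165 102.        ]
wheel_hub 0.25 [ 623.084379   -134.47015269  102.        ]
keeper_lip 0.55 [537.98687158  75.99731736  86.        ]
keeper_lip 0.42 [ 673.92543605 -138.63686779   86.        ]
```

Emit:
{"name": "move_arm", "arguments": {
  "deltas": [
    [[-0.0127,-0.0016,0],[0,0,0],1],
    [[-0.0257,-0.0025,0],[0,0,0],1],
    [[-0.0387,-0.0011,0],[0,0,0],1],
    [[-0.0513,0.0026,0],[0,0,0],1],
    [[-0.063,0.0083,0],[0,0,0],1],
    [[-0.0736,0.0161,0],[0,0,0],1],
    [[-0.0826,0.0255,0],[0,0,0],1],
    [[-0.0899,0.0364,0],[0,0,0],1]
  ]
}}

```text
t: 7.2
tcp_pos: [495.4, 287.0, 144.9]
orientation: [1.0, 0.0, 0.0, -0.0]
ft_force: [0.1, 3.5, -0.3]
width: 30.7
grasp_force: 1.5
```

Emit:
{"name": "move_arm", "arguments": {
  "deltas": [
    [[-0.0053,0.012,0],[0,0,0],1],
    [[-0.0084,0.0247,0],[0,0,0],1],
    [[-0.0093,0.0377,0],[0,0,0],1],
    [[-0.0078,0.0507,0],[0,0,0],1],
    [[-0.0042,0.0633,0],[0,0,0],1],
    [[0.0016,0.075,0],[0,0,0],1],
    [[0.0093,0.0855,0],[0,0,0],1],
    [[0.0187,0.0946,0],[0,0,0],1]
  ]
}}

```text
t: 8.0
tcp_pos: [515.8, 191.3, 144.9]
orientation: [1.0, -0.0, 0.001, -0.001]
ft_force: [6.8, 13.2, -4.6]
width: 23.8
grasp_force: 15.0
```

```bash
python3 -c "
from h import *
rel(636,238,145,0)
"
```

```text
d [ 1.202e-01 -4.680e-02  1.000e-04] w [-0.08 -0.08 -0.01] | t 8.0 tcp [515.8 191.3 144.9] yaw -0.01 F [ 6.8 13.2 -4.6] w 23.8 g 15.0 q [0.29 0.37 1.6  0.   1.17 1.86]
```

Emit:
{"name": "move_arm", "arguments": {
  "deltas": [
    [[0.0109,0.0073,0],[0,0,0],1],
    [[0.0228,0.0125,0],[0,0,0],1],
    [[0.0355,0.0157,0],[0,0,0],1],
    [[0.0486,0.0165,0],[0,0,0],1],
    [[0.0616,0.0151,0],[0,0,0],1],
    [[0.0741,0.0115,0],[0,0,0],1],
    [[0.0858,0.0057,0],[0,0,0],1],
    [[0.0964,-0.002,0],[0,0,0],1]
  ]
}}

```text
t: 8.8
tcp_pos: [610.9, 194.2, 144.8]
orientation: [1.0, 0.0, -0.001, -0.001]
ft_force: [-12.3, 9.5, 6.0]
width: 23.8
grasp_force: 15.0
```

Emit:
{"name": "move_arm", "arguments": {
  "deltas": [
    [[0.009,-0.0094,0],[0,0,0],1],
    [[0.0163,-0.0203,0],[0,0,0],1],
    [[0.0216,-0.0323,0],[0,0,0],1],
    [[0.0247,-0.045,0],[0,0,0],1],
    [[0.0256,-0.058,0],[0,0,0],1],
    [[0.0242,-0.071,0],[0,0,0],1],
    [[0.0205,-0.0836,0],[0,0,0],1],
    [[0.019,-0.0872,0],[0,0,0],1]
  ]
}}

```text
t: 9.6
tcp_pos: [630.9, 279.4, 144.9]
orientation: [1.0, 0.0, 0.001, 0.002]
ft_force: [8.2, -19.3, 4.1]
width: 23.9
grasp_force: 15.0
```

```bash
python3 -c "
from h import *
rel(636,238,145,0)
cam('top');cam('side')
c=cam('top','open.png');d=cam('side')
a=cv2.resize(c['img'][170:270,200:320,::-1],None,fx=3.3,fy=4); b=cv2.resize(d['img'][220:340,220:360,::-1],None,fx=2.8,fy=3.34)
cv2.imwrite('pics/open2.png',np.hstack([a,cv2.resize(b,(400,400))]))
"
```

```text
d [0.0051 0.0414 0.    ] w [ 0.2  -0.08  0.  ] | t 9.6 tcp [630.9 279.4 144.9] yaw 0.0 F [  8.2 -19.3   4.1] w 23.9 g 15.0 q [ 0.37  0.67  1.14 -0.    1.33  1.94]
```

View pics/open2.png

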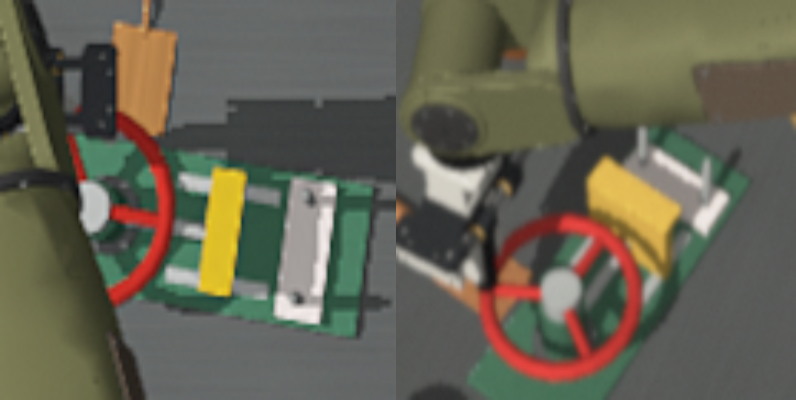

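The keeper is wound open and the handle is against its stop (about 22.7° world, which is 6.8 rad). Next I release and lift away.

Emit:
{"name": "move_arm", "arguments": {
  "deltas": [
    [[0,0,0],[0,0,0],-1],
    [[0,0,0],[0,0,0],-1],
    [[0,0,0],[0,0,0],-1],
    [[0,0,0],[0,0,0],-1],
    [[0,0,-0.03],[0,0,0],-1],
    [[0,0,-0.07],[0,0,0],-1],
    [[0,0,-0.11],[0,0,0],-1],
    [[0,-0.0,-0.11],[0,0,0],-1]
  ]
}}

```text
t: 10.6
tcp_pos: [631.2, 281.6, 261.4]
orientation: [1.0, 0.0, 0.004, -0.002]
ft_force: [-0.1, -0.3, 1.2]
width: 84.1
grasp_force: 0.0
```

Emit:
{"name": "move_arm", "arguments": {
  "deltas": [
    [[-0.05,0.05,0],[0,0,8],-1],
    [[-0.18,0.35,0],[0,0,16],-1],
    [[-0.18,0.4,0],[0,0,24],-1],
    [[-0.18,0.4,0],[0,0,32],-1],
    [[-0.18,0.4,0],[0,0,33.3],-1],
    [[-0.18,0.4,0],[0,0,33.3],-1],
    [[-0.18,0.4,0],[0,0,33.3],-1],
    [[-0.18,0.4,0],[0,0,33.3],-1]
  ]
}}

```text
t: 11.4
tcp_pos: [464.2, -81.0, 254.4]
orientation: [0.958, -0.286, -0.0, -0.0]
ft_force: [0.6, -0.8, -0.1]
width: 94.2
grasp_force: 0.0
```

```bash
python3 -c "
from h import *
c=cam('top');d=cam('side','sd.png')
rel(455.5,-129,200,-33.4)
for n,k in(('top',c),('side',d)):
  for p in plates(k): 
    if 90<p[2]<140 and p[0][1]<0: print(n,p[0].round(1),round(p[1],1),p[2].round(1),p[3].round(1))
for l,z in(('bed_center',20),('wheel_hub',102),('spinner_top',158)):
  for n,k in(('side',d),('top',c)):
    nets.spot_point
    for q in nets.spot_point(l,n)[:1]: print(l,n,round(q['conf'],2),ray(k,(q['position'][1]*640,q['position'][0]*480),z).round(1))
a=cv2.resize(c['img'][200:260,260:320,::-1],(590,590),interpolation=cv2.INTER_CUBIC)[:, :400]
b=cv2.resize(d['img'][240:300,290:350,::-1],(590,590),interpolation=cv2.INTER_CUBIC)
cv2.imwrite('pics/bed.png',np.hstack([cv2.resize(c['img'][205:255,275:315,::-1],(400,500),interpolation=cv2.INTER_CUBIC),cv2.resize(d['img'][240:290,310:350,::-1],(400,500),interpolation=cv2.INTER_CUBIC)]))
"
```

```text
d [0.0183 0.0424 0.0546] w [ 0.04 -0.01 -0.18] | t 11.5 tcp [463.7 -83.5 254.5] yaw -33.58 F [ 0.6 -0.3 -0.3] w 93.4 g 0.0 q [-0.26  0.09  1.68 -0.    1.37  1.9 ]
top [ 766.4 -335.1] 122.8 95.2 19.5
top [644.4 -99.6] 4.7 112.6 53.1
top [ 466.1 -423.4] -12.7 113.0 54.5
side [ 462.5 -418.9] 168.4 118.4 68.6
side [642.  -95.4] 4.6 118.9 64.7
side [ 454.5 -127.8] -33.2 128.1 62.3
bed_center side 0.62 [532.1  40.   20. ]
bed_center top 0.88 [540.5  49.6  20. ]
wheel_hub side 0.9 [563.5 250.7 102. ]
wheel_hub top 0.78 [555.5 253.1 102. ]
spinner_top side 0.58 [636.7 270.8 158. ]
spinner_top top 0.59 [626.9 275.1 158. ]
```

View pics/bed.png

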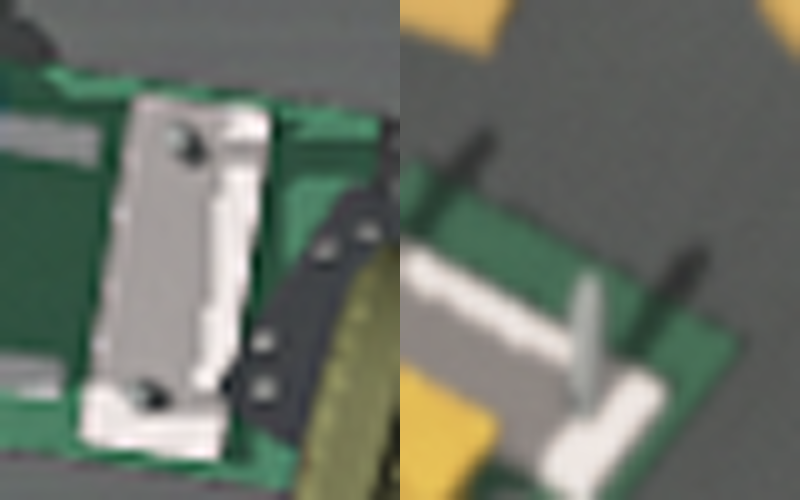

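```bash
python3 -c "
from h import *
np.set_printoptions(precision=1,suppress=True)
c=cam('top');d=cam('side')
f=lambda x,y:((x+.5)/10-.5+275,(y+.5)/10-.5+205)
P=[ray(c,f(*p),20)[:2] for p in((133,95),(270,105),(220,460),(80,448))]
print(P,np.mean(P,0)); u=P[0]-P[3]+P[1]-P[2]; print(np.degrees(np.arctan2(u[1],u[0])),np.linalg.norm(u)/2,np.linalg.norm(P[0]-P[1]))
t=[ray(c,f(*p),92)[:2] for p in((176,131),(143,391))];print('pins',t,np.mean(t,0))
print('side -x pin top',ray(d,(310+18.8-.5,240+27-.5),92),'base',ray(d,(310+18.5-.5,240+41.-.5),20))
for X in ((575.3,41.6,92),(492.1,52.9,92),(492.1,52.9,20)): print(proj(c,X),proj(d,X))
rel(0,0,0,0)
"
```

```text
[array([594.1,  61.9]), array([591. ,  15.8]), array([471.8,  31.3]), array([475.5,  78.3])] [533.1  46.8]
-7.652376471025741 119.93461747395047 46.162370735593186
pins [array([576.1,  41.7]), array([492.9,  51.3])] [534.5  46.5]
side -x pin top [492.9  49.6  92. ] base [490.9  51.4  20. ]
[292.2 217.9] [305.5 255.1]
[288.3 243.9] [328.1 267.4]
[290.2 244.4] [327.5 280.7]
d [-0.4  0.2  0.3] w [ -0.    0.  -33.2] | t 11.9 tcp [465.7 -78.6 254.5] yaw -33.18 F [-0.1  0.1  0.4] w 93.5 g 0.0 q [-0.2  0.1  1.7  0.   1.4  1.9]
```

Plate A has been knocked to (644,-99). The bed centre is at (533.7,46.8) with heading -7.7°, and bed edges, pins and wheel all agree on it. Plate B comes first.

Emit:
{"name": "move_arm", "arguments": {
  "deltas": [
    [[0.019,0.048,0.05],[0,0,0],-1],
    [[0.019,0.048,0.1],[0,0,0],-1],
    [[0.019,0.048,0.15],[0,0,0],-1],
    [[0.019,0.048,0.18],[0,0,0],-1],
    [[0.019,0.048,0.18],[0,0,0],-1],
    [[0.019,0.048,0.18],[0,0,0],-1],
    [[0.019,0.048,0.18],[0,0,0],-1],
    [[0.019,0.048,0.18],[0,0,0],-1]
  ]
}}

```text
t: 12.7
tcp_pos: [456.2, -130.2, 77.0]
orientation: [0.958, -0.286, 0.002, 0.0]
ft_force: [-0.2, -0.0, 0.2]
width: 94.1
grasp_force: 0.0
```

```bash
python3 -c "
from h import *
c=cam('top');d=cam('side')
rel(455.5,-129,14,-33.4)
for n,k in(('top',c),('side',d)):
  for p in plates(k): 
    if p[2]<150 and p[0][1]<0 and p[6]<500: print(n,p[0].round(1),round(p[1],1),p[2].round(1),p[3].round(1))
rel(455.5,-129,14,-33.4)
cv2.imwrite('pics/b.png',np.hstack([cv2.resize(c['img'][225:285,315:375,::-1],(400,400)),cv2.resize(d['img'][215:275,330:390,::-1],(400,400))]))
"
```

```text
d [-0.0009 -0.0009  0.0622] w [-0.03 -0.14  0.13] | t 12.8 tcp [ 455.7 -130.2   76.2] yaw -33.27 F [-0.2  0.1 -0.5] w 94.1 g 0.0 q [-0.36  0.31  1.87  0.    0.96  1.8 ]
top [810.9 -43.4] 143.8 65.5 52.6
top [ 766.2 -335.3] 122.8 95.2 19.9
top [644.4 -99.6] 4.7 112.6 53.1
top [ 466.  -423.6] -12.7 113.0 54.2
side [642.  -95.4] 4.6 118.9 64.7
side [ 449.4 -124.5] 146.8 115.9 62.0
d [-0.0009 -0.0009  0.0622] w [-0.03 -0.14  0.13] | t 12.8 tcp [ 455.7 -130.2   76.2] yaw -33.27 F [-0.2  0.1 -0.5] w 94.1 g 0.0 q [-0.36  0.31  1.87  0.    0.96  1.8 ]
```

View pics/b.png

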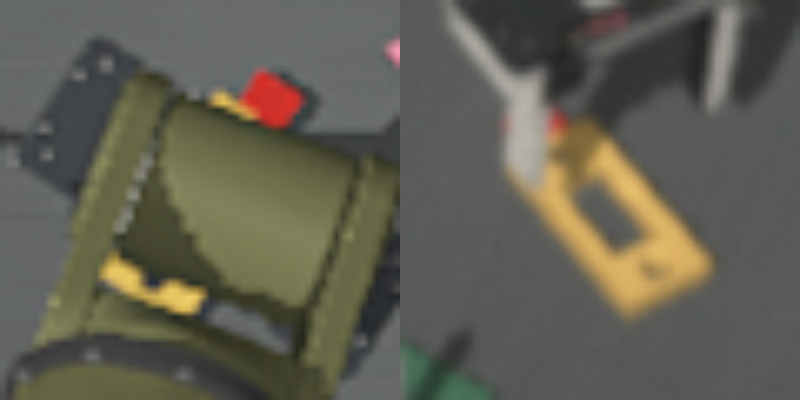

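The gripper is centred over plate B (tab at crop (275,100), body symmetric about the hand). I descend and grip.

Emit:
{"name": "move_arm", "arguments": {
  "deltas": [
    [[-0.001,-0.001,0.03],[0,0,0],-1],
    [[-0.001,-0.001,0.05],[0,0,0],-1],
    [[-0.001,-0.001,0.062],[0,0,0],-1],
    [[-0.001,-0.001,0.062],[0,0,0],-1],
    [[-0.001,-0.001,0.062],[0,0,0],1],
    [[-0.001,-0.001,0.062],[0,0,0],1],
    [[-0.001,-0.001,0.062],[0,0,0],1],
    [[-0.001,-0.001,0.062],[0,0,0],1]
  ],
  "grip_force": 25
}}

```text
t: 13.6
tcp_pos: [454.8, -128.7, 13.1]
orientation: [0.958, -0.286, 0.0, 0.0]
ft_force: [0.7, 0.4, 0.3]
width: 65.4
grasp_force: 0.0
```

Emit:
{"name": "move_arm", "arguments": {
  "deltas": [
    [[0,0,0],[0,0,0],1],
    [[0,0,0],[0,0,0],1],
    [[0,0,0],[0,0,0],1],
    [[0,0,0],[0,0,0],1],
    [[0,0,0],[0,0,0],1],
    [[0,0,-0.03],[0,0,0],1],
    [[0,0,-0.07],[0,0,0],1],
    [[0,0,-0.11],[0,0,0],1]
  ]
}}

```text
t: 14.4
tcp_pos: [453.9, -128.4, 123.4]
orientation: [0.958, -0.286, -0.001, -0.0]
ft_force: [0.0, -0.9, -3.6]
width: 49.6
grasp_force: 25.0
```

```bash
python3 -c "
from h import *
rel(533.7,46.8,125,-7.7)
"
```

```text
d [-0.0295 -0.1903 -0.0016] w [  0.     0.12 -25.59] | t 14.4 tcp [ 453.9 -128.4  123.4] yaw -33.29 F [ 0.  -0.9 -3.6] w 49.6 g 25.0 q [-0.35  0.23  1.84 -0.    1.07  1.8 ]
```

Emit:
{"name": "move_arm", "arguments": {
  "deltas": [
    [[-0.0295,-0.19,-0.012],[0,0,-8],1],
    [[-0.0295,-0.19,-0.012],[0,0,-16],1],
    [[-0.0295,-0.19,-0.012],[0,0,-24],1],
    [[-0.0295,-0.19,-0.012],[0,0,-25.6],1],
    [[-0.0295,-0.19,-0.012],[0,0,-25.6],1],
    [[-0.0295,-0.19,-0.012],[0,0,-25.6],1],
    [[-0.0295,-0.19,-0.012],[0,0,-25.6],1],
    [[-0.0295,-0.19,-0.012],[0,0,-25.6],1]
  ]
}}

```text
t: 15.2
tcp_pos: [533.9, 45.3, 134.6]
orientation: [0.998, -0.068, -0.0, 0.0]
ft_force: [-0.5, 0.0, -3.3]
width: 49.8
grasp_force: 25.0
```

```bash
python3 -c "
from h import *
c=cam('top');d=cam('side')
rel(533.7,46.8,105,-7.7)
cv2.imwrite('pics/b2.png',np.hstack([cv2.resize(c['img'][205:265,255:315,::-1],(400,400),interpolation=cv2.INTER_CUBIC),cv2.resize(d['img'][220:290,285:355,::-1],(400,400),interpolation=cv2.INTER_CUBIC)]))
rel(533.7,46.8,105,-7.7)
"
```

```text
d [-0.0005 -0.0013  0.0297] w [ 0.    0.01 -0.07] | t 15.3 tcp [534.1  45.5 134.7] yaw -7.77 F [ 0.9 -0.2 -2.6] w 49.8 g 25.0 q [ 0.02  0.35  1.65 -0.    1.14  1.72]
d [-0.0005 -0.0013  0.0297] w [ 0.    0.01 -0.07] | t 15.3 tcp [534.1  45.5 134.7] yaw -7.77 F [ 0.9 -0.2 -2.6] w 49.8 g 25.0 q [ 0.02  0.35  1.65 -0.    1.14  1.72]
```

View pics/b2.png

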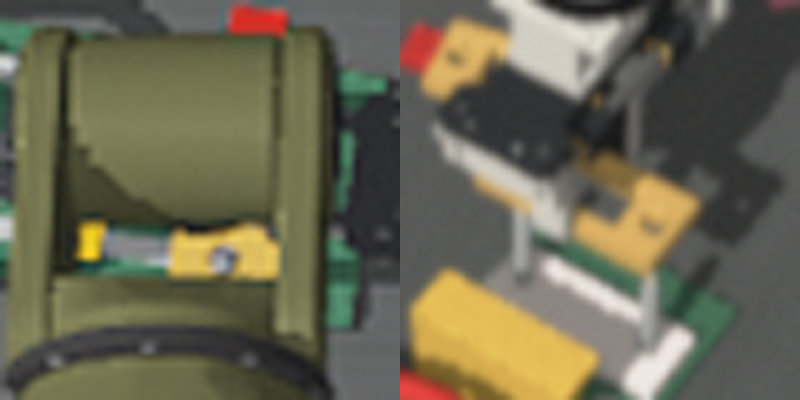

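The hand holds plate B over the pins, with its near hole at crop (652,228) right above the near pin. I check that offset in numbers.

```bash
python3 -c "
from h import *
np.set_printoptions(precision=1,suppress=True)
c=cam('top');d=cam('side')
s=400/70; g=lambda x,y:((x+.5)/s-.5+285,(y+.5)/s-.5+220)
print('near hole',ray(d,g(252,226),134)[:2],'far hole',ray(d,g(57,57),134)[:2],'want',(492.1,52.4),(575.3,41.2))
s2=400/60;k=lambda x,y:((x+.5)/s2-.5+255,(y+.5)/s2-.5+205)
print('top hole',ray(c,k(225,258),134)[:2], 'pin in hole', ray(c,k(225,258),92)[:2])
print('plate ends side: near corner',ray(d,g(300,205),134)[:2],ray(d,g(240,275),122)[:2])
"
```

```text
near hole [491.5  52.4] far hole [636.6  -4.6] want (492.1, 52.4) (575.3, 41.2)
top hole [493.   49.4] pin in hole [494.1  53. ]
plate ends side: near corner [474.6  28.6] [487.  76.]
```

Emit:
{"name": "move_arm", "arguments": {
  "deltas": [
    [[0,-0.001,0.02],[0,0,0],1],
    [[0,-0.001,0.028],[0,0,0],1],
    [[0,-0.001,0.032],[0,0,0],1],
    [[0,-0.001,0.036],[0,0,0],1],
    [[0,-0.001,0.04],[0,0,0],1],
    [[0,-0.001,0.044],[0,0,0],1],
    [[0,-0.001,0.048],[0,0,0],1],
    [[0,-0.001,0.048],[0,0,0],1]
  ]
}}

```text
t: 16.2
tcp_pos: [534.2, 47.4, 86.2]
orientation: [0.998, -0.067, -0.0, 0.0]
ft_force: [-1.6, 1.3, -4.5]
width: 49.8
grasp_force: 25.0
```

```bash
python3 -c "
from h import *
rel(533.7,46.8,33,-7.7)
"
```

```text
d [-0.0003  0.0006  0.0532] w [0.01 0.04 0.02] | t 16.2 tcp [534.2  47.4  86.2] yaw -7.68 F [-1.6  1.3 -4.5] w 49.8 g 25.0 q [ 0.02  0.42  1.69 -0.    1.04  1.72]
```

Emit:
{"name": "move_arm", "arguments": {
  "deltas": [
    [[0,0,0.015],[0,0,0],1],
    [[0,0,0.03],[0,0,0],1],
    [[0,0,0.042],[0,0,0],1],
    [[0,0,0.049],[0,0,0],1],
    [[0,0,0.0525],[0,0,0],1],
    [[0,0,0.0525],[0,0,0],1],
    [[0,0,0.0525],[0,0,0],1],
    [[0,0,0.0525],[0,0,0],1]
  ]
}}

```text
t: 17.0
tcp_pos: [534.7, 47.3, 34.7]
orientation: [0.998, -0.067, 0.0, -0.0]
ft_force: [-0.1, -0.9, -3.9]
width: 49.7
grasp_force: 25.0
```

Emit:
{"name": "move_arm", "arguments": {
  "deltas": [
    [[0,0,0],[0,0,0],-0.35],
    [[0,0,0],[0,0,0],-0.35],
    [[0,0,0],[0,0,0],-0.35],
    [[0,0,0],[0,0,0],-0.35],
    [[0,0,-0.03],[0,0,0],-0.35],
    [[0,0,-0.08],[0,0,0],-0.35],
    [[0,0,-0.13],[0,0,0],-0.35],
    [[0,0,-0.16],[0,0,0],-0.35]
  ]
}}

```text
t: 17.8
tcp_pos: [535.1, 47.4, 198.2]
orientation: [0.998, -0.067, 0.002, -0.0]
ft_force: [-0.4, -0.6, -0.2]
width: 63.3
grasp_force: 0.0
```

```bash
python3 -c "
from h import *
c=cam('top');d=cam('side')
rel(643.5,-98.5,80,4.7)
for n,k in(('top',c),('side',d)):
  for p in plates(k): 
    if p[2]<150 and p[0][1]<100 and 250<p[6]<500: print(n,p[0].round(1),round(p[1],1),p[2].round(1),p[3].round(1))
cv2.imwrite('pics/b3.png',np.hstack([cv2.resize(c['img'][205:265,255:315,::-1],(400,400),interpolation=cv2.INTER_CUBIC),cv2.resize(d['img'][220:290,285:355,::-1],(400,400),interpolation=cv2.INTER_CUBIC)]))
"
```

```text
d [0.1251 0.1303 0.1197] w [ -0.02  -0.44 -12.38] | t 17.9 tcp [536.   47.4 198.9] yaw -7.68 F [-0.1 -0.6 -0.6] w 63.3 g 0.0 q [0.02 0.28 1.58 0.   1.27 1.72]
top [644.3 -99.6] 4.7 112.3 53.1
top [ 465.7 -423.5] -12.7 112.3 54.2
```

View pics/b3.png

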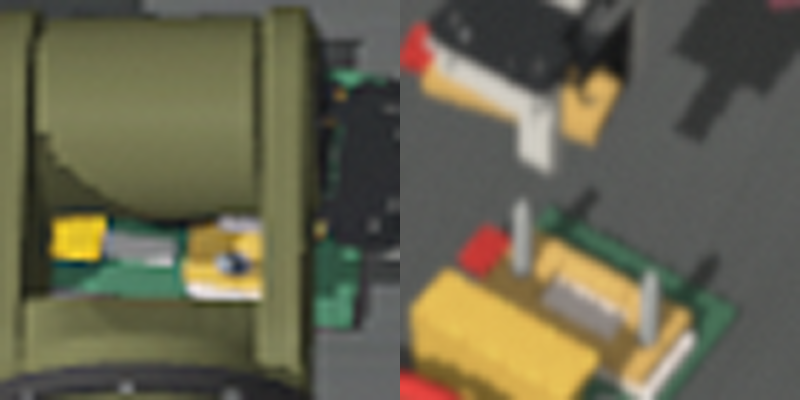

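Plate B sits flat on the bed with its tab at the +x end (side crop (485,250)). Next is plate A at about (643.3,-98), yaw 4.7°.

Emit:
{"name": "move_arm", "arguments": {
  "deltas": [
    [[0.125,0.13,0],[0,0,-6],-1],
    [[0.125,0.13,0],[0,0,-12.4],-1],
    [[0.125,0.13,0.02],[0,0,-12.4],-1],
    [[0.125,0.13,0.07],[0,0,-12.4],-1],
    [[0.125,0.13,0.12],[0,0,-12.4],-1],
    [[0.125,0.13,0.12],[0,0,-12.4],-1],
    [[0.125,0.13,0.12],[0,0,-12.4],-1],
    [[0.125,0.13,0.12],[0,0,-12.4],-1]
  ]
}}

```text
t: 18.7
tcp_pos: [641.6, -97.8, 76.3]
orientation: [0.999, 0.041, 0.001, 0.0]
ft_force: [1.2, 0.2, 0.1]
width: 94.2
grasp_force: 0.0
```

```bash
python3 -c "
from h import *
d=cam('side')
for p in plates(d): 
    if p[2]<150 and p[0][1]<0 and 200<p[6]<500: print(p[0].round(1),round(p[1],1),p[2].round(1),p[3].round(1))
rel(643.3,-98,13.5,4.7)
"
```

```text
[642.  -95.4] 4.6 118.9 64.7
d [0.0011 0.0002 0.0635] w [ 0.06 -0.2   0.06] | t 18.75 tcp [641.9 -97.8  77. ] yaw 4.76 F [-0.3 -0.2  0.3] w 94.2 g 0.0 q [-0.21  0.65  1.35  0.    1.14  1.28]
```

Emit:
{"name": "move_arm", "arguments": {
  "deltas": [
    [[0.001,0,0.03],[0,0,0],-1],
    [[0.001,0,0.05],[0,0,0],-1],
    [[0.001,0,0.0635],[0,0,0],-1],
    [[0.001,0,0.0635],[0,0,0],-1],
    [[0.001,0,0.0635],[0,0,0],1],
    [[0.001,0,0.0635],[0,0,0],1],
    [[0.001,0,0.0635],[0,0,0],1],
    [[0.001,0,0.0635],[0,0,0],1]
  ]
}}

```text
t: 19.55
tcp_pos: [642.2, -98.1, 11.3]
orientation: [0.999, 0.041, 0.0, 0.0]
ft_force: [0.4, 0.5, 2.9]
width: 65.5
grasp_force: 1.4
```

Emit:
{"name": "move_arm", "arguments": {
  "deltas": [
    [[0,0,0],[0,0,0],1],
    [[0,0,0],[0,0,0],1],
    [[0,0,0],[0,0,0],1],
    [[0,0,0],[0,0,0],1],
    [[0,0,0],[0,0,0],1],
    [[0,0,-0.03],[0,0,0],1],
    [[0,0,-0.07],[0,0,0],1],
    [[0,0,-0.115],[0,0,0],1]
  ]
}}

```text
t: 20.35
tcp_pos: [640.8, -98.0, 125.3]
orientation: [0.999, 0.041, -0.002, -0.0]
ft_force: [1.1, 0.1, -3.5]
width: 49.7
grasp_force: 25.0
```

```bash
python3 -c "
from h import *
rel(533.7,46.8,145,172.3)
"
```

```text
d [-0.0949 -0.1531 -0.0192] w [-3.1000e-01 -5.0000e-02 -1.6759e+02] | t 20.35 tcp [640.8 -98.  125.3] yaw 4.71 F [ 1.1  0.1 -3.5] w 49.7 g 25.0 q [-0.21  0.6   1.31 -0.    1.24  1.28]
```

Emit:
{"name": "move_arm", "arguments": {
  "deltas": [
    [[-0.095,-0.153,-0.019],[0,0,-8],1],
    [[-0.095,-0.153,-0.019],[0,0,-16],1],
    [[-0.095,-0.153,-0.019],[0,0,-24],1],
    [[-0.095,-0.153,-0.019],[0,0,-32],1],
    [[-0.095,-0.153,-0.019],[0,0,-40],1],
    [[-0.095,-0.153,-0.019],[0,0,-48],1],
    [[-0.095,-0.153,-0.019],[0,0,-56],1],
    [[-0.095,-0.153,-0.019],[0,0,-64],1]
  ]
}}

```text
t: 21.15
tcp_pos: [534.2, 46.6, 144.2]
orientation: [0.824, 0.567, -0.001, -0.0]
ft_force: [-0.1, 0.2, -2.9]
width: 49.7
grasp_force: 25.0
```

Emit:
{"name": "move_arm", "arguments": {
  "deltas": [
    [[0,0,0],[0,0,-8],1],
    [[0,0,0],[0,0,-16],1],
    [[0,0,0],[0,0,-24],1],
    [[0,0,0],[0,0,-32],1],
    [[0,0,0],[0,0,-40],1],
    [[0,0,0],[0,0,-48],1],
    [[0,0,0],[0,0,-56],1],
    [[0,0,0],[0,0,-64],1]
  ]
}}

```text
t: 21.95
tcp_pos: [534.2, 46.5, 144.1]
orientation: [0.398, 0.917, -0.0, -0.001]
ft_force: [0.6, 0.7, -3.7]
width: 50.1
grasp_force: 25.0
```

Emit:
{"name": "move_arm", "arguments": {
  "deltas": [
    [[0,0,0],[0,0,-8],1],
    [[0,0,0],[0,0,-16],1],
    [[0,0,0],[0,0,-24],1],
    [[0,0,0],[0,0,-32],1],
    [[0,0,0],[0,0,-39.6],1],
    [[0,0,0],[0,0,-39.6],1],
    [[0,0,0],[0,0,-39.6],1],
    [[0,0,0],[0,0,-39.6],1]
  ]
}}

```text
t: 22.75
tcp_pos: [534.5, 46.5, 144.5]
orientation: [0.069, 0.998, -0.0, -0.0]
ft_force: [-0.3, -0.2, -3.4]
width: 49.6
grasp_force: 25.0
```

```bash
python3 -c "
from h import *
c=cam('top');d=cam('side')
rel(533.7,46.8,135,172.3)
cv2.imwrite('pics/a2.png',np.hstack([cv2.resize(c['img'][205:265,255:315,::-1],(400,400),interpolation=cv2.INTER_CUBIC),cv2.resize(d['img'][220:290,285:355,::-1],(400,400),interpolation=cv2.INTER_CUBIC)]))
"
```

```text
d [0.0009 0.0001 0.0096] w [-0.   -0.01 -0.1 ] | t 22.85 tcp [534.6  46.5 144.6] yaw 172.2 F [-0.4  0.6 -3.8] w 49.8 g 25.0 q [ 0.02  0.34  1.64  0.    1.16 -1.42]
```

View pics/a2.png

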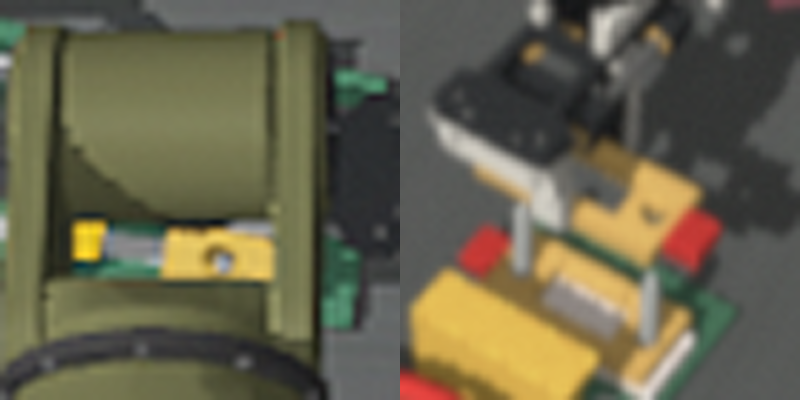

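Plate A is above the pins with its tab at the -x end (side crop (695,240)) and its hole at side crop (652,214) and top crop (218,258).

```bash
python3 -c "
from h import *
np.set_printoptions(precision=1,suppress=True)
c=cam('top');d=cam('side')
s=400/70; g=lambda x,y:((x+.5)/s-.5+285,(y+.5)/s-.5+220)
s2=400/60;k=lambda x,y:((x+.5)/s2-.5+255,(y+.5)/s2-.5+205)
print('side hole',ray(d,g(252,213),144)[:2],'top hole',ray(c,k(218,258),144)[:2],'want',(492.1,52.4))
rel(533.7,46.8,135,172.3)
"
```

```text
side hole [492.2  51.6] top hole [492.7  51.8] want (492.1, 52.4)
d [0. 0. 0.] w [-0.  -0.  -0.1] | t 22.95 tcp [534.6  46.5 144.7] yaw 172.25 F [ 0.  -1.2 -3.2] w 49.9 g 25.0 q [ 0.   0.3  1.6  0.   1.2 -1.4]
```

Emit:
{"name": "move_arm", "arguments": {
  "deltas": [
    [[0,-0.0005,0.03],[0,0,0],1],
    [[0,-0.0005,0.037],[0,0,0],1],
    [[0,-0.0005,0.042],[0,0,0],1],
    [[0,-0.0005,0.046],[0,0,0],1],
    [[0,-0.0005,0.05],[0,0,0],1],
    [[0,-0.0005,0.054],[0,0,0],1],
    [[0,-0.0005,0.058],[0,0,0],1],
    [[0,-0.0005,0.058],[0,0,0],1]
  ]
}}

```text
t: 23.75
tcp_pos: [534.4, 46.5, 86.4]
orientation: [0.067, 0.998, 0.0, -0.0]
ft_force: [-1.2, 3.9, -3.2]
width: 49.9
grasp_force: 25.0
```

```bash
python3 -c "
from h import *
rel(533.7,46.8,45,172.3)
"
```

```text
d [0.0007 0.0002 0.0414] w [ 0.04 -0.03  0.  ] | t 23.75 tcp [534.4  46.5  86.4] yaw 172.3 F [-1.2  3.9 -3.2] w 49.9 g 25.0 q [ 0.02  0.42  1.69  0.    1.04 -1.42]
```

Emit:
{"name": "move_arm", "arguments": {
  "deltas": [
    [[0,0,0.015],[0,0,0],1],
    [[0,0,0.028],[0,0,0],1],
    [[0,0,0.035],[0,0,0],1],
    [[0,0,0.039],[0,0,0],1],
    [[0,0,0.0405],[0,0,0],1],
    [[0,0,0.0405],[0,0,0],1],
    [[0,0,0.0405],[0,0,0],1],
    [[0,0,0.0405],[0,0,0],1]
  ]
}}

```text
t: 24.55
tcp_pos: [534.5, 46.4, 46.0]
orientation: [0.067, 0.998, 0.0, -0.0]
ft_force: [-1.3, 5.4, -3.5]
width: 49.5
grasp_force: 25.0
```

Emit:
{"name": "move_arm", "arguments": {
  "deltas": [
    [[0,0,0],[0,0,0],-0.35],
    [[0,0,0],[0,0,0],-0.35],
    [[0,0,0],[0,0,0],-0.35],
    [[0,0,0],[0,0,0],-0.35],
    [[0,0,-0.03],[0,0,0],-0.35],
    [[0,0,-0.08],[0,0,0],-0.35],
    [[0,0,-0.13],[0,0,0],-0.35],
    [[0,0,-0.16],[0,0,0],-0.35]
  ]
}}

```text
t: 25.35
tcp_pos: [535.2, 45.9, 210.3]
orientation: [0.067, 0.998, 0.0, 0.002]
ft_force: [0.3, -0.4, -0.2]
width: 63.7
grasp_force: 0.0
```

```bash
python3 -c "
from h import *
c=cam('top');d=cam('side')
rel(465.2,-421.5,200,-12.7)
for n,k in(('top',c),('side',d)):
  for p in plates(k): 
    if p[2]<150 and p[0][1]<0 and 200<p[6]<500: print(n,p[0].round(1),round(p[1],1),p[2].round(1),p[3].round(1))
cv2.imwrite('pics/a3.png',cv2.resize(d['img'][230:290,295:355,::-1],(400,400),interpolation=cv2.INTER_CUBIC))
"
```

```text
d [ 0.0079 -0.4728  0.0103] w [-6.6000e-01  1.2000e-01 -1.7498e+02] | t 25.45 tcp [536.1  46.  210.9] yaw 172.32 F [ 0.6  0.  -0.3] w 63.6 g 0.0 q [ 0.02  0.27  1.57 -0.    1.29 -1.42]
top [ 466.  -423.6] -12.7 113.0 54.2
```

View pics/a3.png

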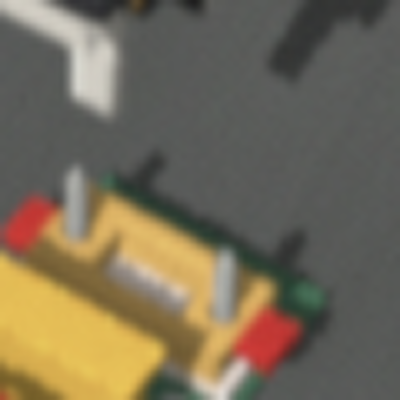

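The stack shows plates B and A lying flat with opposite tabs at crop (30,222) and (272,340). Next is plate C.

Emit:
{"name": "move_arm", "arguments": {
  "deltas": [
    [[0.008,-0.473,0.01],[0,0,5],-1],
    [[0.008,-0.473,0.01],[0,0,5],-1],
    [[0.008,-0.473,0.01],[0,0,5],-1],
    [[0.008,-0.473,0.01],[0,0,5],-1],
    [[0.008,-0.473,0.01],[0,0,5],-1],
    [[0.008,-0.473,0.01],[0,0,5],-1],
    [[0.008,-0.473,0.01],[0,0,5],-1],
    [[0.008,-0.473,0.01],[0,0,5],-1]
  ]
}}

```text
t: 26.25
tcp_pos: [473.4, -351.3, 196.7]
orientation: [0.111, 0.994, 0.0, -0.0]
ft_force: [0.9, 0.5, -0.5]
width: 94.0
grasp_force: 0.0
```

```bash
python3 -c "
from h import *
cam('side')
rel(465.2,-421.5,75,167.3)
d=cam('side')
for p in plates(d): 
    if p[2]<150 and p[0][1]<0 and 200<p[6]<500: print(p[0].round(1),round(p[1],1),p[2].round(1),p[3].round(1))
"
```

```text
d [-0.0082 -0.064   0.1212] w [-0.06 -0.08 -0.21] | t 26.3 tcp [ 471.7 -357.1  196.1] yaw 167.09 F [-0.9 -5.1 -0.6] w 93.8 g 0.0 q [-0.71  0.41  1.42 -0.    1.31 -2.05]
[ 464.7 -419.1] -12.9 122.9 67.1
```

Emit:
{"name": "move_arm", "arguments": {
  "deltas": [
    [[-0.008,-0.062,0.03],[0,0,0],-1],
    [[-0.008,-0.062,0.07],[0,0,0],-1],
    [[-0.008,-0.062,0.12],[0,0,0],-1],
    [[-0.008,-0.062,0.12],[0,0,0],-1],
    [[-0.008,-0.062,0.12],[0,0,0],-1],
    [[-0.008,-0.062,0.12],[0,0,0],-1],
    [[-0.008,-0.062,0.12],[0,0,0],-1],
    [[-0.008,-0.062,0.12],[0,0,0],-1]
  ]
}}

```text
t: 27.15
tcp_pos: [469.3, -411.8, 79.7]
orientation: [0.11, 0.994, -0.001, 0.001]
ft_force: [0.6, 0.0, 0.7]
width: 94.3
grasp_force: 0.0
```

```bash
python3 -c "
from h import *
c=cam('top');d=cam('side')
for p in plates(d): 
    if p[2]<150 and p[0][1]<0 and 200<p[6]<500: print(p[0].round(1),round(p[1],1),p[2].round(1),p[3].round(1))
rel(465.2,-421.5,13.5,167.3)
"
```

```text
[ 466.3 -418.8] -10.3 119.5 68.2
d [ 0.0016 -0.0104  0.0654] w [-0.05  0.07  0.03] | t 27.25 tcp [ 468.9 -411.7   78.9] yaw 167.33 F [-0.2  0.4 -0.9] w 93.8 g 0.0 q [-0.78  0.6   1.43 -0.    1.11 -2.13]
```

Emit:
{"name": "move_arm", "arguments": {
  "deltas": [
    [[0.0015,-0.0105,0.01],[0,0,0],-1],
    [[0.0015,-0.0105,0.04],[0,0,0],-1],
    [[0.0015,-0.0105,0.065],[0,0,0],-1],
    [[0.0015,-0.0105,0.065],[0,0,0],-1],
    [[0.0015,-0.0105,0.065],[0,0,0],-1],
    [[0.0015,-0.0105,0.065],[0,0,0],1],
    [[0.0015,-0.0105,0.065],[0,0,0],1],
    [[0.0015,-0.0105,0.065],[0,0,0],1]
  ]
}}

```text
t: 28.05
tcp_pos: [464.7, -421.5, 12.7]
orientation: [0.11, 0.994, 0.0, -0.0]
ft_force: [0.2, -0.1, 1.1]
width: 72.8
grasp_force: 0.0
```

Emit:
{"name": "move_arm", "arguments": {
  "deltas": [
    [[0,0,0],[0,0,0],1],
    [[0,0,0],[0,0,0],1],
    [[0,0,0],[0,0,0],1],
    [[0,0,0],[0,0,0],1],
    [[0,0,0],[0,0,0],1],
    [[0,0,0],[0,0,0],1],
    [[0,0,0],[0,0,0],1],
    [[0,0,0],[0,0,0],1]
  ]
}}

```text
t: 28.85
tcp_pos: [464.8, -421.5, 12.8]
orientation: [0.11, 0.994, -0.0, 0.0]
ft_force: [0.1, -1.6, 0.3]
width: 49.7
grasp_force: 25.0
```

Emit:
{"name": "move_arm", "arguments": {
  "deltas": [
    [[0,0,-0.04],[0,0,0],1],
    [[0,0,-0.08],[0,0,0],1],
    [[0,0,-0.12],[0,0,0],1],
    [[0,0,-0.14],[0,0,0],1],
    [[0,0,-0.14],[0,0,0],1],
    [[0,0,-0.14],[0,0,0],1],
    [[0,0,-0.14],[0,0,0],1],
    [[0,0,-0.14],[0,0,0],1]
  ]
}}

```text
t: 29.65
tcp_pos: [464.4, -421.0, 151.0]
orientation: [0.11, 0.994, 0.001, -0.001]
ft_force: [0.4, 0.2, -2.5]
width: 49.7
grasp_force: 25.0
```

```bash
python3 -c "
from h import *
rel(533.9,47,150,172.3)
"
```

```text
d [0.035  0.4719 0.0018] w [ 0.09 -0.13 -4.99] | t 29.65 tcp [ 464.4 -421.   151. ] yaw 167.31 F [ 0.4  0.2 -2.5] w 49.7 g 25.0 q [-0.79  0.53  1.36  0.    1.26 -2.14]
```

Emit:
{"name": "move_arm", "arguments": {
  "deltas": [
    [[0.003,0.04,0],[0,0,-2],1],
    [[0.006,0.085,0],[0,0,-5],1],
    [[0.01,0.13,0],[0,0,-5],1],
    [[0.013,0.175,0],[0,0,-5],1],
    [[0.016,0.22,0],[0,0,-5],1],
    [[0.02,0.265,0],[0,0,-5],1],
    [[0.022,0.3,0],[0,0,-5],1],
    [[0.024,0.32,0],[0,0,-5],1]
  ]
}}

```text
t: 30.45
tcp_pos: [511.6, -101.4, 152.1]
orientation: [0.066, 0.998, 0.0, -0.001]
ft_force: [0.9, -0.1, -3.0]
width: 49.8
grasp_force: 25.0
```

```bash
python3 -c "
from h import *
rel(533.9,47,150,172.3)
"
```

```text
d [-0.0025  0.1501  0.0021] w [ 0.03 -0.07  0.12] | t 30.45 tcp [ 511.6 -101.4  152.1] yaw 172.42 F [ 0.9 -0.1 -3. ] w 49.8 g 25.0 q [-0.27  0.3   1.68  0.    1.17 -1.7 ]
```

Emit:
{"name": "move_arm", "arguments": {
  "deltas": [
    [[-0.0025,0.04,0],[0,0,0],1],
    [[-0.0025,0.08,0],[0,0,0],1],
    [[-0.0025,0.12,0],[0,0,0],1],
    [[-0.0025,0.14,0],[0,0,0],1],
    [[-0.0025,0.15,0],[0,0,0],1],
    [[-0.0025,0.15,0],[0,0,0],1],
    [[-0.0025,0.15,0],[0,0,0],1],
    [[-0.0025,0.15,0],[0,0,0],1]
  ]
}}

```text
t: 31.25
tcp_pos: [534.2, 43.2, 152.7]
orientation: [0.068, 0.998, -0.0, -0.0]
ft_force: [0.2, 0.1, -2.9]
width: 49.4
grasp_force: 25.0
```

```bash
python3 -c "
from h import *
c=cam('top');d=cam('side')
rel(533.9,47,135,172.3)
cv2.imwrite('pics/c2.png',np.hstack([cv2.resize(c['img'][205:265,255:315,::-1],(400,400),interpolation=cv2.INTER_CUBIC),cv2.resize(d['img'][220:290,285:355,::-1],(400,400),interpolation=cv2.INTER_CUBIC)]))
print((proj(d,(492.1,52.4,151))-np.array([285,220])+.5)*400/70-.5, (proj(c,(492.1,52.4,151))-np.array([255,205])+.5)*400/60-.5)
"
```

```text
d [0.0008 0.0035 0.0177] w [-0.   -0.   -0.06] | t 31.35 tcp [534.2  43.4 152.7] yaw 172.24 F [-0.1 -0.  -2.6] w 49.6 g 25.0 q [ 0.01  0.33  1.64 -0.    1.18 -1.42]
[251.85835346 206.03744647] [215.28057162 258.93511008]
```

View pics/c2.png

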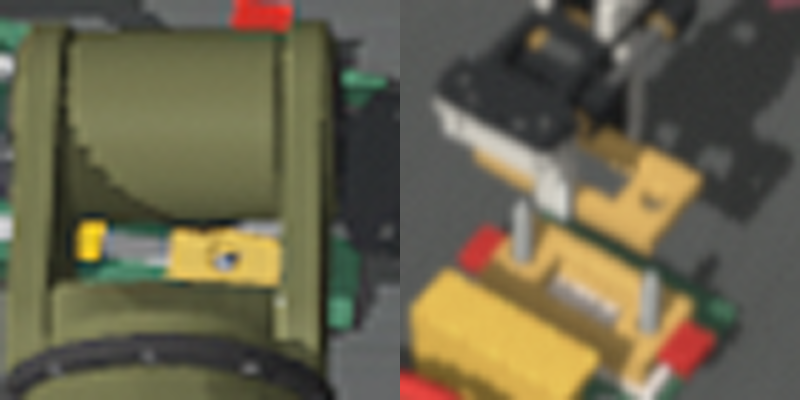

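Plate C is over the pins with its tab at the +x end (top crop (262,14)). Its hole is at (224,258) against the wanted (215,259), which is the remaining 3.5 mm in y. I correct that and lower.

Emit:
{"name": "move_arm", "arguments": {
  "deltas": [
    [[0.0005,0.0035,0.01],[0,0,0],1],
    [[0.0005,0.0035,0.035],[0,0,0],1],
    [[0.0005,0.0035,0.045],[0,0,0],1],
    [[0.0005,0.0035,0.05],[0,0,0],1],
    [[0.0005,0.0035,0.055],[0,0,0],1],
    [[0.0005,0.0035,0.06],[0,0,0],1],
    [[0.0005,0.0035,0.064],[0,0,0],1],
    [[0.0005,0.0035,0.064],[0,0,0],1]
  ]
}}

```text
t: 32.15
tcp_pos: [533.6, 48.0, 88.4]
orientation: [0.067, 0.998, 0.0, -0.001]
ft_force: [-5.1, 1.7, -5.5]
width: 49.4
grasp_force: 25.0
```

```bash
python3 -c "
from h import *
rel(533.9,47,58,172.3)
"
```

```text
d [-0.0005 -0.0009  0.0304] w [-0.   -0.09  0.02] | t 32.15 tcp [533.6  48.   88.4] yaw 172.32 F [-5.1  1.7 -5.5] w 49.4 g 25.0 q [ 0.02  0.41  1.69  0.    1.04 -1.42]
```

Emit:
{"name": "move_arm", "arguments": {
  "deltas": [
    [[0.0005,0,0.012],[0,0,0],1],
    [[0.0005,0,0.021],[0,0,0],1],
    [[0.0005,0,0.026],[0,0,0],1],
    [[0.0005,0,0.029],[0,0,0],1],
    [[0.0005,0,0.0305],[0,0,0],1],
    [[0.0005,0,0.0305],[0,0,0],1],
    [[0.0005,0,0.0305],[0,0,0],1],
    [[0.0005,0,0.0305],[0,0,0],1]
  ]
}}

```text
t: 32.95
tcp_pos: [533.5, 47.9, 58.2]
orientation: [0.067, 0.998, 0.0, -0.0]
ft_force: [-4.9, 1.8, -4.0]
width: 50.0
grasp_force: 25.0
```

Emit:
{"name": "move_arm", "arguments": {
  "deltas": [
    [[0,0,0],[0,0,0],-0.35],
    [[0,0,0],[0,0,0],-0.35],
    [[0,0,0],[0,0,0],-0.35],
    [[0,0,0],[0,0,0],-0.35],
    [[0,0,-0.03],[0,0,0],-0.35],
    [[0,0,-0.08],[0,0,0],-0.35],
    [[0,0,-0.13],[0,0,0],-0.35],
    [[0,0,-0.16],[0,0,0],-0.35]
  ]
}}

```text
t: 33.75
tcp_pos: [534.4, 47.9, 222.4]
orientation: [0.067, 0.998, 0.0, 0.002]
ft_force: [-0.4, 0.5, 0.2]
width: 63.7
grasp_force: 0.0
```

```bash
python3 -c "
from h import *
c=cam('top');d=cam('side')
rel(631.5,279.5,230,0)
cv2.imwrite('pics/c3.png',cv2.resize(d['img'][230:290,295:355,::-1],(500,500),interpolation=cv2.INTER_CUBIC))
"
```

```text
d [-0.0645  0.2424 -0.0062] w [ 6.9000e-01 -6.0000e-02  1.7231e+02] | t 33.85 tcp [535.3  47.9 223. ] yaw 172.31 F [-0.8  0.2 -0.8] w 63.7 g 0.0 q [ 0.02  0.26  1.55 -0.    1.32 -1.42]
```

View pics/c3.png

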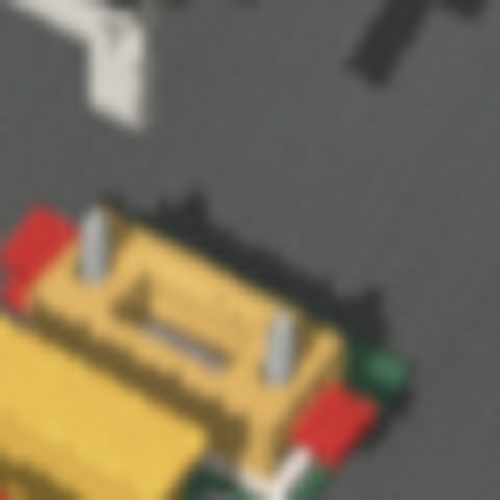

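All three plates are stacked, with tabs alternating at crop (35,255), hidden side (335,420) and +x again. Now back to the handle.

Emit:
{"name": "move_arm", "arguments": {
  "deltas": [
    [[-0.0645,0.242,0],[0,0,-4],-1],
    [[-0.0645,0.242,0],[0,0,-7.7],-1],
    [[-0.0645,0.242,0],[0,0,-7.7],-1],
    [[-0.0645,0.242,0],[0,0,-7.7],-1],
    [[-0.0645,0.242,0],[0,0,-7.7],-1],
    [[-0.0645,0.242,0],[0,0,-7.7],-1],
    [[-0.0645,0.242,0],[0,0,-7.7],-1],
    [[-0.0645,0.242,0],[0,0,-7.7],-1]
  ]
}}

```text
t: 34.65
tcp_pos: [629.8, 278.1, 217.9]
orientation: [0.0, 1.0, -0.0, -0.0]
ft_force: [-0.2, -1.0, -0.3]
width: 93.5
grasp_force: 0.0
```

```bash
python3 -c "
from h import *
d=cam('side')
rel(631,279.5,145,180)
for q in nets.spot_point('spinner_top','side')[:2]: print(q['conf'],ray(d,(q['position'][1]*640,q['position'][0]*480),158))
"
```

```text
d [-0.0011  0.0017  0.0735] w [-0.01  0.01 -0.06] | t 34.7 tcp [629.9 277.8 218.5] yaw 179.94 F [ 0.9 -0.4 -0.5] w 93.9 g 0.0 q [ 0.36  0.62  1.06 -0.    1.46 -1.21]
0.71 [642.5405823  272.93783106 158.        ]
```

Emit:
{"name": "move_arm", "arguments": {
  "deltas": [
    [[-0.0015,0.0015,0.03],[0,0,0],-1],
    [[-0.0015,0.0015,0.06],[0,0,0],-1],
    [[-0.0015,0.0015,0.0735],[0,0,0],-1],
    [[-0.0015,0.0015,0.0735],[0,0,0],1],
    [[-0.0015,0.0015,0.0735],[0,0,0],1],
    [[-0.0015,0.0015,0.0735],[0,0,0],1],
    [[-0.0015,0.0015,0.0735],[0,0,0],1],
    [[-0.0015,0.0015,0.0735],[0,0,0],1]
  ],
  "grip_force": 15
}}

```text
t: 35.55
tcp_pos: [631.7, 280.7, 145.6]
orientation: [-0.0, 1.0, 0.0, 0.001]
ft_force: [0.6, 0.4, 0.6]
width: 57.2
grasp_force: 0.0
```

Emit:
{"name": "move_arm", "arguments": {
  "deltas": [
    [[0,0,0],[0,0,0],1],
    [[0,0,0],[0,0,0],1],
    [[0,0,0],[0,0,0],1],
    [[0,0,0],[0,0,0],1],
    [[0,0,0],[0,0,0],1],
    [[0,0,0],[0,0,0],1],
    [[0,0,0],[0,0,0],1],
    [[0,0,0],[0,0,0],1]
  ]
}}

```text
t: 36.35
tcp_pos: [631.6, 279.1, 144.8]
orientation: [0.0, 1.0, -0.001, -0.0]
ft_force: [-1.4, -8.5, 2.3]
width: 23.5
grasp_force: 15.0
```

```bash
python3 -c "
from h import *
rel(631,279.5,145,180)
r=75
for k in range(5):
    b=np.radians(22-80*k); print(k,[(float(round(-r*(np.cos(a)-np.cos(b))/1000,4)),float(round(r*(np.sin(a)-np.sin(b))/1000,4))) for a in b-np.radians(10)*np.arange(1,9)])
"
```

```text
d [ 0.0006  0.0004 -0.0002] w [-0.13 -0.04 -0.03] | t 36.35 tcp [631.6 279.1 144.8] yaw 179.97 F [-1.4 -8.5  2.3] w 23.5 g 15.0 q [ 0.36  0.68  1.14 -0.    1.33 -1.21]
0 [(-0.0038, -0.0125), (-0.0054, -0.0255), (-0.0047, -0.0385), (-0.0018, -0.0513), (0.0033, -0.0633), (0.0104, -0.0743), (0.0194, -0.0838), (0.0298, -0.0917)]
1 [(0.0116, -0.0059), (0.0242, -0.0098), (0.0371, -0.0114), (0.0502, -0.0107), (0.0629, -0.0077), (0.075, -0.0026), (0.0859, 0.0045), (0.0955, 0.0134)]
2 [(0.0079, 0.0104), (0.0138, 0.0221), (0.0176, 0.0346), (0.0192, 0.0476), (0.0185, 0.0606), (0.0156, 0.0734), (0.0105, 0.0854), (0.0034, 0.0964)]
3 [(-0.0089, 0.0096), (-0.0194, 0.0174), (-0.031, 0.0234), (-0.0435, 0.0272), (-0.0565, 0.0288), (-0.0695, 0.0281), (-0.0823, 0.0252), (-0.0943, 0.02)]
4 [(-0.011, -0.0071), (-0.0205, -0.016), (-0.0284, -0.0265), (-0.0343, -0.0381), (-0.0382, -0.0506), (-0.0397, -0.0636), (-0.0391, -0.0767), (-0.0361, -0.0894)]
```

Emit:
{"name": "move_arm", "arguments": {
  "deltas": [
    [[-0.0038,-0.014,0],[0,0,0],1],
    [[-0.0054,-0.027,0],[0,0,0],1],
    [[-0.0047,-0.04,0],[0,0,0],1],
    [[-0.0018,-0.0528,0],[0,0,0],1],
    [[0.0033,-0.0648,0],[0,0,0],1],
    [[0.0104,-0.0758,0],[0,0,0],1],
    [[0.0194,-0.0853,0],[0,0,0],1],
    [[0.0298,-0.0932,0],[0,0,0],1]
  ]
}}

```text
t: 37.15
tcp_pos: [601.0, 186.9, 144.8]
orientation: [0.0, 1.0, 0.001, -0.0]
ft_force: [-3.7, 11.2, 1.7]
width: 23.7
grasp_force: 15.0
```

Emit:
{"name": "move_arm", "arguments": {
  "deltas": [
    [[0.0116,-0.0059,0],[0,0,0],1],
    [[0.0242,-0.0098,0],[0,0,0],1],
    [[0.0371,-0.0114,0],[0,0,0],1],
    [[0.0502,-0.0107,0],[0,0,0],1],
    [[0.0629,-0.0077,0],[0,0,0],1],
    [[0.075,-0.0026,0],[0,0,0],1],
    [[0.0859,0.0045,0],[0,0,0],1],
    [[0.0955,0.0134,0],[0,0,0],1]
  ]
}}

```text
t: 37.95
tcp_pos: [506.4, 200.2, 144.8]
orientation: [0.0, 1.0, 0.0, 0.001]
ft_force: [8.7, 5.1, -4.8]
width: 23.8
grasp_force: 15.0
```

Emit:
{"name": "move_arm", "arguments": {
  "deltas": [
    [[0.0079,0.0104,0],[0,0,0],1],
    [[0.0138,0.0221,0],[0,0,0],1],
    [[0.0176,0.0346,0],[0,0,0],1],
    [[0.0192,0.0476,0],[0,0,0],1],
    [[0.0185,0.0606,0],[0,0,0],1],
    [[0.0156,0.0734,0],[0,0,0],1],
    [[0.0105,0.0854,0],[0,0,0],1],
    [[0.0034,0.0964,0],[0,0,0],1]
  ]
}}

```text
t: 38.75
tcp_pos: [503.1, 298.3, 144.8]
orientation: [-0.0, 1.0, -0.0, -0.0]
ft_force: [2.7, -6.1, 1.4]
width: 23.1
grasp_force: 15.0
```

```bash
python3 -c "
from h import *
rel(561.5+75*np.cos(np.radians(142)),250.3+75*np.sin(np.radians(142)),145,180)
"
```

```text
d [ 0.0007 -0.0018 -0.0002] w [-0.02 -0.    0.04] | t 38.75 tcp [503.1 298.3 144.8] yaw -179.96 F [ 2.7 -6.1  1.4] w 23.1 g 15.0 q [ 0.47  0.44  1.5  -0.    1.2  -1.1 ]
```

Emit:
{"name": "move_arm", "arguments": {
  "deltas": [
    [[-0.0089,0.0086,0],[0,0,0],1],
    [[-0.0194,0.0164,0],[0,0,0],1],
    [[-0.031,0.0224,0],[0,0,0],1],
    [[-0.0435,0.0262,0],[0,0,0],1],
    [[-0.0565,0.0278,0],[0,0,0],1],
    [[-0.0695,0.0271,0],[0,0,0],1],
    [[-0.0823,0.0242,0],[0,0,0],1],
    [[-0.0943,0.019,0],[0,0,0],1]
  ]
}}

```text
t: 39.55
tcp_pos: [597.5, 317.3, 144.8]
orientation: [-0.001, 1.0, 0.0, -0.0]
ft_force: [-4.0, -0.0, 3.6]
width: 23.2
grasp_force: 15.0
```

Emit:
{"name": "move_arm", "arguments": {
  "deltas": [
    [[-0.011,-0.0071,0],[0,0,0],1],
    [[-0.0205,-0.016,0],[0,0,0],1],
    [[-0.0284,-0.0265,0],[0,0,0],1],
    [[-0.0343,-0.0381,0],[0,0,0],1],
    [[-0.0382,-0.0506,0],[0,0,0],1],
    [[-0.0397,-0.0636,0],[0,0,0],1],
    [[-0.0391,-0.0767,0],[0,0,0],1],
    [[-0.0385,-0.08,0],[0,0,0],1]
  ]
}}

```text
t: 40.35
tcp_pos: [635.2, 237.8, 144.9]
orientation: [-0.0, 1.0, 0.003, 0.0]
ft_force: [1.1, 30.9, -2.4]
width: 27.9
grasp_force: 15.0
```

```bash
python3 -c "
from h import *
rel(561.5+75*np.cos(np.radians(-7.8)),250.3+75*np.sin(np.radians(-7.8)),145,180)
"
```

```text
d [-0.0006  0.0023 -0.0001] w [0.35 0.04 0.03] | t 40.35 tcp [635.2 237.8 144.9] yaw -179.97 F [ 1.1 30.9 -2.4] w 27.9 g 15.0 q [ 0.3   0.64  1.19  0.01  1.31 -1.27]
```

The handle is hard against the shut stop (31 N back on the hand at the starting handle position). I ease off, release, lift away and check.

Emit:
{"name": "move_arm", "arguments": {
  "deltas": [
    [[0,0.003,0],[0,0,0],1],
    [[0,0.003,0],[0,0,0],-1],
    [[0,0.003,0],[0,0,0],-1],
    [[0,0.003,0],[0,0,0],-1],
    [[0,0.003,0],[0,0,0],-1],
    [[0,0.003,-0.03],[0,0,0],-1],
    [[0,0.003,-0.07],[0,0,0],-1],
    [[0,0.003,-0.11],[0,0,0],-1]
  ]
}}

```text
t: 41.15
tcp_pos: [635.4, 238.8, 255.9]
orientation: [0.0, 1.0, -0.0, -0.0]
ft_force: [0.2, 0.1, 0.9]
width: 76.2
grasp_force: 0.0
```

Emit:
{"name": "move_arm", "arguments": {
  "deltas": [
    [[0.05,-0.03,-0.02],[0,0,0],-1],
    [[0.1,-0.08,-0.02],[0,0,0],-1],
    [[0.13,-0.13,-0.02],[0,0,0],-1],
    [[0.17,-0.18,-0.02],[0,0,0],-1],
    [[0.17,-0.23,-0.02],[0,0,0],-1],
    [[0.17,-0.28,-0.02],[0,0,0],-1],
    [[0.17,-0.33,-0.02],[0,0,0],-1],
    [[0.17,-0.38,-0.02],[0,0,0],-1]
  ]
}}

```text
t: 41.95
tcp_pos: [466.5, -97.2, 275.2]
orientation: [-0.0, 1.0, -0.0, 0.0]
ft_force: [1.9, 0.1, -1.2]
width: 93.9
grasp_force: 0.0
```

Emit:
{"name": "move_arm", "arguments": {
  "deltas": [
    [[0,-0.05,0],[0,0,0],-1],
    [[0,-0.1,0],[0,0,0],-1],
    [[0,-0.14,0],[0,0,0],-1],
    [[0,-0.14,0],[0,0,0],-1],
    [[0,-0.14,0],[0,0,0],-1],
    [[0,-0.14,0],[0,0,0],-1],
    [[0,-0.14,0],[0,0,0],-1],
    [[0,-0.14,0],[0,0,0],-1]
  ]
}}

```text
t: 42.75
tcp_pos: [467.6, -234.4, 275.0]
orientation: [-0.001, 1.0, -0.0, 0.0]
ft_force: [0.2, 0.6, -0.5]
width: 94.3
grasp_force: 0.0
```

```bash
python3 -c "
from h import *
c=cam('top');d=cam('side')
rel(500,-300,250,180)
for n,k in(('top',c),('side',d)):
  for q in nets.spot_point('spinner_top',n)[:1]:
    X=ray(k,(q['position'][1]*640,q['position'][0]*480),158); print(n,q['conf'],X, np.degrees(np.arctan2(X[1]-249.5,X[0]-561.5))+7.8)
cv2.imwrite('pics/fin.png',np.hstack([cv2.resize(c['img'][180:270,200:320,::-1],(400,300),interpolation=cv2.INTER_CUBIC),cv2.resize(d['img'][230:330,240:373,::-1],(400,300),interpolation=cv2.INTER_CUBIC)]))
"
```

```text
d [-0.0323 -0.0654  0.025 ] w [-0.01  0.01  0.07] | t 42.85 tcp [ 467.6 -234.7  274.9] yaw -179.93 F [0.5 0.6 0.3] w 93.9 g 0.0 q [-0.54  0.2   1.51 -0.    1.43 -2.11]
top 0.62 [631.89193652 236.0375913  158.        ] -3.0270369461070006
side 0.95 [647.85632501 230.07774657 158.        ] -4.875382019260379
```

View pics/fin.png

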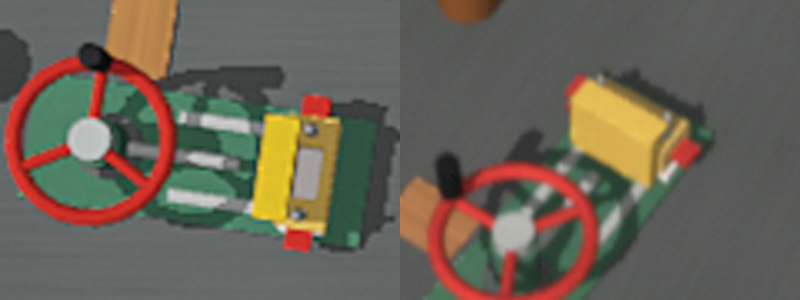

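The keeper is shut over the stack at (275,170), the handle is back at its starting place (95,57), the plates sit on both pins with tabs at both ends (316,105) and (298,240), and the arm is clear.

```bash
python3 -c "
from h import *
print(ticket.finish_job())"
```

```text
the job is handed in; nothing more can be done
None
```

The job is handed in but its verdict was not reported: the wheel went fully open, all three brass plates went onto the pins with alternating tabs, the wheel is back at its shut stop, and the arm is clear.

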